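Stack and clamp a moped spot-lamp optic

ROBOT

A 7-joint arm with a two-finger parallel gripper is mounted at the origin on the work surface. World frame = base frame: x ahead of the robot, y to its left, z up, the work surface at z = 0. Lengths are in mm, angles in rad, forces in N, time in s.
With the tool pointing down it reaches from about 350 to 900 mm from the base axis. Payload 19.9 kg.
Tool frame: the origin (TCP) lies at the very end of the fingers, on their centre line; the grasp point (between the pads) lies 19 mm behind it (bot.grip_point_offset is the z of the grasp point in the tool frame, in mm); z points along the fingers, x is the direction in which the jaws open and shut, and the axes are right-handed (so a half turn about z gives the same grasp; the last joint's range is limited). The gripper opens to 94 mm and grips with 3 to 60 N. Pads are 16 mm wide; open, the fingers measure 119 mm over their backs; the gripper's body (75 mm by 177 mm) begins 78 mm behind the grasp point.
Start: joints at [-1.365, 0.417, -0.01, 1.614, 0.005, 1.111, -0.053], TCP at [152.68, 606.043, 205.425] pointing down, gripper open.
Joint ranges: [-2.81, 2.81], [-0.39, 2.02], [-1.27, 1.25], [0.06, 2.57], [-1.19, 4.33], [0.19, 2], [-2.82, 2.82]. Speed limits (rad/s): [1.89, 1.89, 2.39, 2.39, 3.01, 3.01, 3.01].

INTERFACE

Orientations are given as a unit quaternion [x, y, z, w].
In Python, from plant import bot gives the robot as it stands.
- The arm moves only by the tool move_arm, never from a script. Its argument "series" is a list of rows, each a list of 5 numbers: the shift along the tool's x, y, z in cm, then the turn about the tool's z in rad, then the closure, from 0 (fully open) to 1 (shut). In form: [[x, y, z, yaw, fingers], ...]. A call has 1 to 5 rows; each row is the pose to reach, as a shift and turn from the pose commanded when the call began, along the tool's axes at that moment; what a row does not reach only later rows make up. A row lasts 1/8 s, in which the tool goes at most 62.5 mm and 10.7 degrees, less where a joint would pass 70% of its speed; a pose out of reach is approached as far as the arm can. A call with a gripper value outside its range is refused whole. The fingers move at their own pace and stop on an object; "grip_force" is the grip in N (left out, the last holds). Time passes only in rows, so rows that repeat a pose let the fingers close. It gives the time, the measured TCP pose, the force and the opening at its end, in the units of the state.
- bot.state(): the state, without advancing time (a new reading comes with each control period).
- bot.get_image(name): name is "side" or "top" or "wrist"; returns (picture, depth): 420x560x3 uint8, blue, green, red; 420x560 float32, mm along the optical axis (not along the pixel's ray), 0 where there is no reading.
- bot.camera_model(name): a dict with "fovy" (degrees; the focal length in pixels is half the picture's height over the tangent of half this angle, whatever the lens; pixels are square), "cx", "cy" (the principal point, pixels), "D" ([k1, k2, p1, p2, k3] as OpenCV has them; the pictures are not rectified), "R" (3x3) and "t" (3): a world point X has camera coordinates R X + t. Camera axes: x right, y down, z forward; pixel columns grow to the right and rows downward; lengths in mm; the calibration is good to about 2 mm. A picture is of the moment at which its call begins: read the wrist's pose just before it. camera_model takes no time and is no camera call; for the wrist camera it gives the pose at the moment of the call.
- bot.job_done(): hands the job in, once; it reports no verdict.
The state is a dict: "time": time; "q": joint angles; "dq": joint speeds; "tau": joint torques, N m; "position": TCP position; "tool_rot": TCP orientation; "contact_force": force on the tool from outside, world axes, zero at the start; "wrist_torque": the same for the moment, N m; "grip_width": finger opening in mm.
Only numpy, scipy, OpenCV 4.12 (cv2) and the standard library are available. Lean on these libraries where they do the work, as an engineer would, in place of code of your own. Each camera call takes 0.05 s, during which the arm holds its last target.

TASK

Assemble the lamp optic in the clamping jig: drop the lens into the barrel first, then every spacer ring on the mat, then the filter on top, each lying flat. Then push the sprung arm across, past its over-centre point, until it snaps to its stop over the barrel, and screw its brass ring down clockwise until its sprung nose presses firmly on the filter, without forcing the nose fully back. Do not knock the spark plug or the bearing on the mat away.

Things in the scene. Friction and masses are not known exactly. Their poses are not given: they have to be found in the camera images.
- barrel_floor (a point): Centre of the inner floor of the jig's upright aluminium barrel, 12 mm above the bench; z up the barrel's axis, +x towards the arm's pivot. Fixed to the bench by a grey plate 10 mm thick, 90 mm wide, from 48 mm on the -x side to 168 mm on the +x side. Bore 49 mm across up to 37 mm above the floor; there the mouth flares to 58 mm.
- barrel_mouth (a point): Centre of the barrel's mouth, 45 mm above its floor (57 mm above the bench); the rim is 68 mm across outside.
- pivot (a point): The upright pivot of the sprung swing arm, 115 mm from the barrel's axis, at the arm's mid height, 73 mm above the bench.
- swing (a joint): Swing arm's angle about its upright pivot, rad: 0 open (start), 1.75 shut, ring over the barrel; stops at both. Closing is clockwise from above. An over-centre spring (0.5 N m at the stops, zero at 0.875) drives it to the nearer stop: pushed beyond 0.95 it snaps shut. Steel bar 18 mm wide, 66 to 80 mm above the bench; at its end, 115 mm from the pivot, an eye 66 mm across.
- swing_bar (a point): On the straight bar of the arm, 68 mm from the pivot, 73 mm above the bench; x points along the bar from the eye to the pivot, and +y across it, the way the bar moves when it closes. Both sides are free; push here with closed fingertips. A spring pin stands 20 mm above the bar 40 mm from the pivot; the spring runs from it over the pivot to a post on the base (102 mm high).
- ring (a joint): How far the retaining ring in the arm's eye has been screwed down, rad; 0 as it starts, at most 8.8. It grows turning clockwise seen from above; it sinks 20 mm per turn (3.18 mm per rad), is stiff (0.08 N m) and stays where it is left.
- ring_grip (a point): Centre of the ring's knurled brass collar, which is gripped from above: 48 mm in diameter, 18 mm high, spanning 9 mm above and below this point, 117 mm above the bench before it is screwed down. It turns with the ring and sinks with it towards the arm (28 mm gap below the collar at the start).
- nose (a joint): How far the ring's sprung black nose (a tube 38 mm across) has been pushed back up into the ring, m; 0 when free, 0.008 fully back. Spring 2 N per mm. When the ring is at 0 the nose's lower end is 61 mm above the bench; it sinks with the ring. Pressed firmly means at least 0.0015; well short of 0.0075.
- lens_c (a point): Centre of the lens: a clear glass lens in a bright aluminium cell, a flat disc 44 mm in diameter and 14 mm thick; either face may be up. It lies on the black rubber mat (2 mm thick).
- spacer1_c (a point): Centre of a spacer: a bare aluminium ring, 44 mm outer and 34 mm inner diameter, 6 mm thick. One to three identical spacers lie on the mat; absent ones read None throughout.
- spacer2_c (a point): Centre of a spacer: a bare aluminium ring, 44 mm outer and 34 mm inner diameter, 6 mm thick. One to three identical spacers lie on the mat; absent ones read None throughout.
- spacer3_c (a point): Centre of a spacer: a bare aluminium ring, 44 mm outer and 34 mm inner diameter, 6 mm thick. One to three identical spacers lie on the mat; absent ones read None throughout.
- filter_c (a point): Centre of the filter: amber glass in a black rim, a flat disc 44 mm in diameter and 7 mm thick; either face may be up. It lies on the mat.
- plug: A spark plug lying on the mat near its edge, 66 mm long, 19 mm thick; bystander. Origin beneath its middle.
- bearing: A ball bearing lying on the mat near its edge, 34 mm across, 11 mm high; bystander. Origin at its underside.
There are look-alikes about, which are no part of the job. What is shaped like the part that bears lens_c but blue is not meant.

How it is judged:
By the outcome, as a careful person would: the job done as asked, in the order asked, and still so for the second after the job is handed in, with the robot touching nothing.
Of spacer1, spacer2, spacer3 only 1 to 3 are there at a start; the rules pass over those that are not, and their reading is None.
At some moment in a run one of lens, spacer1, spacer2, spacer3, filter may be knocked a few centimetres aside while the robot is not near it.
Once in a run the grip may slacken for a moment while it holds something.
It also fails if it takes over 192 s, if anything falls off the work surface, if the arm or the gripper's body presses on something with over 40 N, if the wrist force passes 120 N, or if a joint passes its speed limit or range.

## Working session

There is one attempt and no reset: what is moved stays moved. The work goes in short steps, Python scripts to look and compute and a tool call to move; the robot and the scene stay as the last step left them, time stands still between calls to the robot, and variables do not carry over. Pictures are saved under pics/ and viewed, and the job is handed in when it is done.

Besides the shell and the picture viewer there is one more tool, called after ">>>" by a JSON object that holds its "fn" and its "kwargs". move_arm: Moves the arm, as the interface text tells. Its arguments: {"type":"object","properties":{"series":{"type":"array","items":{"type":"array","items":{"type":"number"}}},"grip_force":{"type":"number"}},"required":["series"]}

```bash
ls; mkdir -p pics; cat > h.py <<'E'
import numpy as np,cv2
from plant import bot
def K(m,h=420):
    f=h/2/np.tan(np.radians(m["fovy"])/2)
    return np.array([[f,0,m["cx"]],[0,f,m["cy"]],[0,0,1.]])
def rays(m,uv):
    uv=np.asarray(uv,float).reshape(-1,1,2)
    n=cv2.undistortPoints(uv,K(m),np.array(m["D"],float)).reshape(-1,2)
    d=np.c_[n,np.ones(len(n))]
    R=np.array(m["R"]);t=np.array(m["t"])
    return -R.T@t, d@R
def onplane(m,uv,z):
    c,d=rays(m,uv)
    return c+d*((z-c[2])/d[:,2])[:,None]
def proj(m,X):
    X=np.asarray(X,float).reshape(-1,3)
    p,_=cv2.projectPoints(X,cv2.Rodrigues(np.array(m["R"],float))[0],np.array(m["t"],float),K(m),np.array(m["D"],float))
    return p.reshape(-1,2)
def cloud(m,dep):
    v,u=np.mgrid[0:dep.shape[0],0:dep.shape[1]]
    uv=np.c_[u.ravel(),v.ravel()].astype(float)
    n=cv2.undistortPoints(uv.reshape(-1,1,2),K(m),np.array(m["D"],float)).reshape(-1,2)
    P=np.c_[n,np.ones(len(n))]*dep.reshape(-1,1)
    R=np.array(m["R"]);t=np.array(m["t"])
    return ((P-t)@R).reshape(dep.shape+(3,))
def shot(name,tag):
    m=bot.camera_model(name); im,d=bot.get_image(name)
    cv2.imwrite(f"pics/{tag}.png",im); np.savez(f"pics/{tag}.npz",im=im,d=d,**{k:np.array(v) for k,v in m.items()})
    return m,im,d
def load(tag):
    z=np.load(f"pics/{tag}.npz"); m={k:z[k] for k in("fovy","cx","cy","D","R","t")}
    return m,z["im"],z["d"]
E
python3 - <<'E'
from h import *
s=bot.state();print(s)
for n in("top","side","wrist"):
    m,im,d=shot(n,n+"0");print(n,m)
E
```

```text
pics
{'time': 0.0, 'q': array([-1.3654904 ,  0.41796339, -0.01033107,  1.61415983,  0.00469039,
        1.11070462, -0.05299799]), 'dq': array([-2.04327280e-04, -1.90779490e-05,  3.17333518e-04, -1.09876065e-03,
       -3.53773214e-04,  7.54275108e-04, -5.16418943e-04]), 'tau': array([-4.38109555e-04, -8.51254249e+01,  6.38582502e-01, -4.25986969e+01,
       -4.88328701e-02,  1.87981536e-02,  1.36277672e-04]), 'position': array([152.59428883, 605.70024339, 204.83779557]), 'tool_rot': array([ 7.88757521e-01,  6.14704162e-01, -4.54983837e-04,  3.99551349e-04]), 'contact_force': array([ 0.36314487, -0.26085408,  0.40335565]), 'wrist_torque': array([ 0.01656909, -0.06263822,  0.01075818]), 'grip_width': 93.88248244016486}
top {'fovy': 53.55258336695791, 'cx': 286.59775699943066, 'cy': 204.55743060045944, 'D': array([-0.07195733,  0.        ,  0.        ,  0.        ,  0.        ]), 'R': array([[-0.02427136, -0.99954707, -0.01779199],
       [-0.99784577,  0.02530741, -0.06052563],
       [ 0.06094849,  0.01628462, -0.99800806]]), 't': array([ 56.90055965, 549.16562976, 958.63354088])}
side {'fovy': 54.357735584004125, 'cx': 283.11602993139917, 'cy': 208.68486068692832, 'D': array([-0.07731941,  0.        ,  0.        ,  0.        ,  0.        ]), 'R': array([[-0.92218094, -0.3866496 ,  0.00918631],
       [-0.24338902,  0.56170982, -0.79072363],
       [ 0.30057294, -0.73142612, -0.61210436]]), 't': array([525.71686375, 175.89854639, 723.71275737])}
wrist {'fovy': 61.41525646840371, 'cx': 283.4457802256133, 'cy': 200.71622889122997, 'D': array([-0.073728,  0.      ,  0.      ,  0.      ,  0.      ]), 'R': array([[ 2.44300818e-01,  9.69699309e-01, -5.99515745e-04],
       [ 9.37301753e-01, -2.35980188e-01,  2.56473732e-01],
       [ 2.48560927e-01, -6.32186698e-02, -9.66551015e-01]]), 't': array([-625.28884942,  -27.22631046,  389.99963828])}
```

View pics/top0.png

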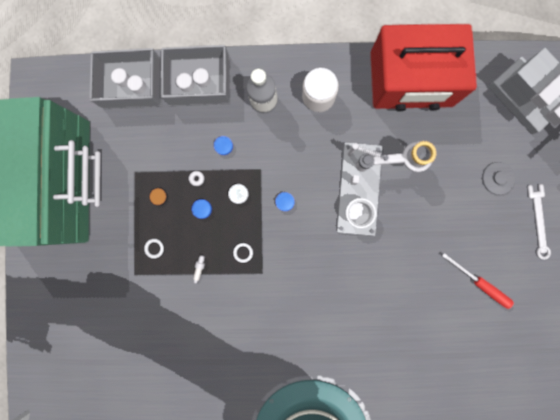

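View pics/side0.png

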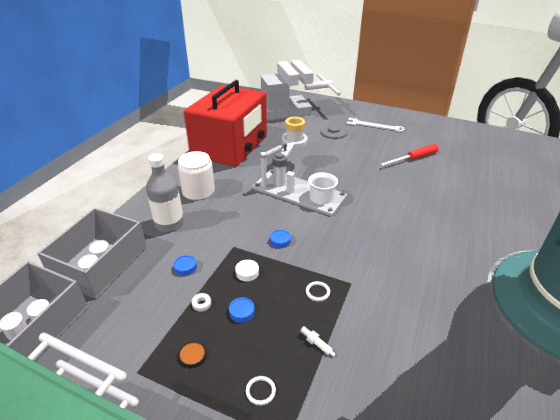

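View pics/wrist0.png

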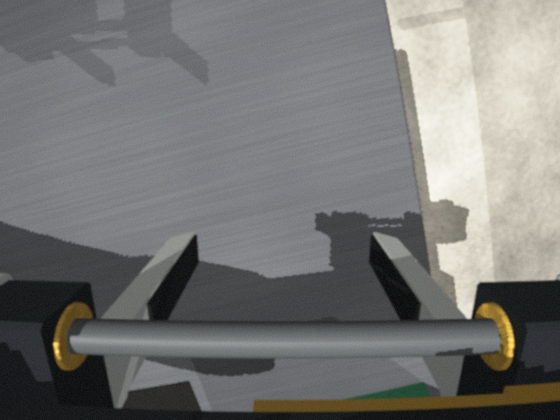

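```bash
python3 - <<'E'
from h import *
m,im,d=load("top0")
a=cv2.resize(im[160:285,125:300],None,fx=4.4,fy=4.4,interpolation=cv2.INTER_CUBIC);cv2.imwrite("pics/za.png",a)
a=cv2.resize(im[130:245,325:450],None,fx=5,fy=5,interpolation=cv2.INTER_CUBIC);cv2.imwrite("pics/zb.png",a)
m,im,d=load("side0")
a=cv2.resize(im[110:215,245:355],None,fx=5.5,fy=5.5,interpolation=cv2.INTER_CUBIC);cv2.imwrite("pics/zc.png",a)
E
```

```text
(no output)
```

View pics/za.png

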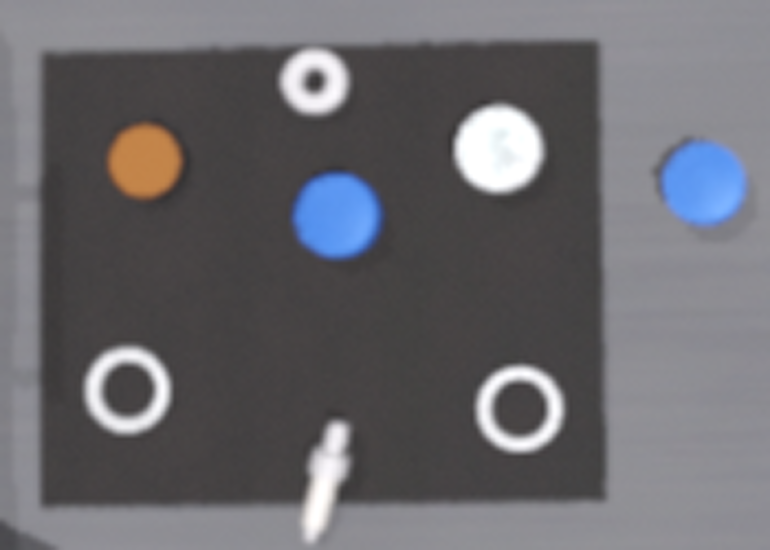

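View pics/zb.png

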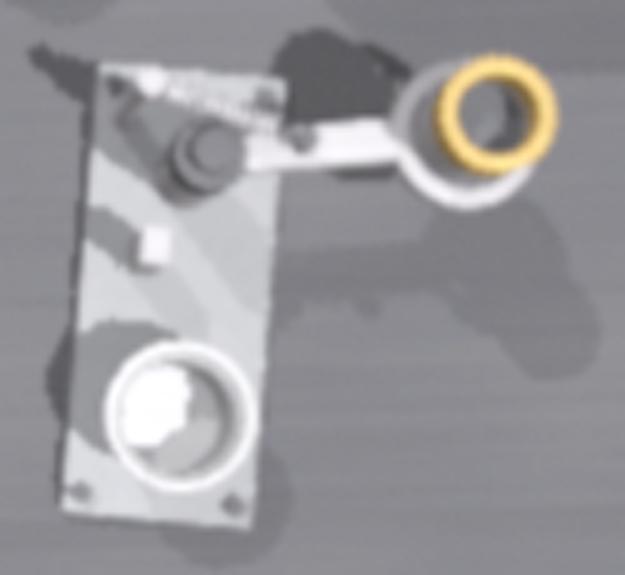

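View pics/zc.png

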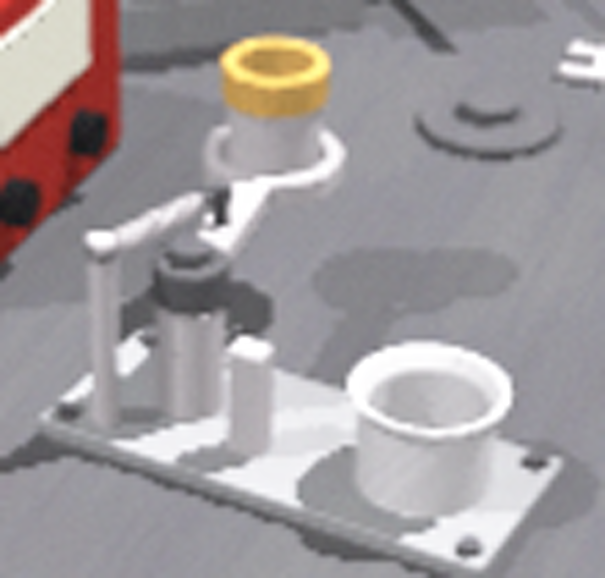

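```bash
cat > meas.py <<'E'
from h import *
def circ(m,c,z):
    p=c.reshape(-1,2).astype(float)
    X=onplane(m,p,z)[:,:2].astype(np.float32)
    (x,y),r=cv2.minEnclosingCircle(X); return x,y,2*r
def blobs(m,im,lo,hi,z,name,box=None,amin=60):
    hsv=cv2.cvtColor(im,cv2.COLOR_BGR2HSV)
    k=cv2.inRange(hsv,lo,hi)
    if box is not None:
        q=np.zeros_like(k);x0,y0,x1,y1=box;q[y0:y1,x0:x1]=k[y0:y1,x0:x1];k=q
    n,l,st,ce=cv2.connectedComponentsWithStats(k)
    for i in range(1,n):
        if st[i,4]<amin: continue
        c=max(cv2.findContours((l==i).astype(np.uint8),cv2.RETR_EXTERNAL,cv2.CHAIN_APPROX_NONE)[0],key=len)
        x,y,D=circ(m,c,z); print(name,"px",ce[i].round(1),"area",st[i,4],"xy",round(x,1),round(y,1),"D",round(D,1))
E
python3 - <<'E'
from meas import *
for tag,box in(("top0",(130,165,265,275)),("side0",(140,245,350,415))):
    m,im,d=load(tag);print(tag,"z range check mat:")
    P=cloud(m,d)
    blobs(m,im,(0,0,150),(180,60,255),8,"white z8",box)
    blobs(m,im,(0,0,150),(180,60,255),16,"white z16",box)
    blobs(m,im,(5,130,60),(20,255,255),9,"amber",box)
m,im,d=load("top0")
blobs(m,im,(15,80,100),(35,255,255),126,"collar top")
m,im,d=load("side0")
blobs(m,im,(15,100,100),(35,255,255),126,"collar top s",(250,100,340,180))
m,im,d=load("top0");P=cloud(m,d)
Z=P[...,2]
for z0,z1,bx in((52,62,(335,190,385,240)),):
    x0,y0,x1,y1=bx
    S=P[y0:y1,x0:x1].reshape(-1,3);S=S[(S[:,2]>z0)&(S[:,2]<z1)]
    print(len(S),S.mean(0),np.median(S[:,2])); (x,y),r=cv2.minEnclosingCircle(S[:,:2].astype(np.float32));print("rim",x,y,2*r)
S=P[190:240,335:385].reshape(-1,3);print(np.percentile(S[:,2],[1,10,50,90,99]))
m,im,d=load("side0");P=cloud(m,d)
S=P[165:210,300:345].reshape(-1,3);S=S[(S[:,2]>50)&(S[:,2]<64)];(x,y),r=cv2.minEnclosingCircle(S[:,:2].astype(np.float32));print("rim side",len(S),x,y,2*r,np.percentile(S[:,2],[10,50,90]))
E
```

```text
top0 z range check mat:
white z8 px [149.7 166.8] area 178 xy 651.4 370.0 D 101.7
white z8 px [244.2 166.4] area 138 xy 636.5 154.0 D 120.2
white z8 px [196. 178.] area 158 xy 619.8 258.5 D 36.2
white z8 px [237.8 193.4] area 315 xy 580.4 158.8 D 47.4
white z8 px [153.4 248.1] area 189 xy 454.8 363.4 D 47.5
white z8 px [242.7 252.5] area 187 xy 440.7 149.6 D 46.7
white z8 px [199.2 265.5] area 121 xy 413.0 255.3 D 47.5
white z16 px [149.7 166.8] area 178 xy 650.1 367.2 D 100.9
white z16 px [244.2 166.4] area 138 xy 635.3 153.0 D 119.2
white z16 px [196. 178.] area 158 xy 618.7 256.6 D 35.9
white z16 px [237.8 193.4] area 315 xy 579.7 157.7 D 47.1
white z16 px [153.4 248.1] area 189 xy 455.1 360.7 D 47.1
white z16 px [242.7 252.5] area 187 xy 441.1 148.7 D 46.3
white z16 px [199.2 265.5] area 121 xy 413.7 253.5 D 47.1
amber px [157.5 196.2] area 215 xy 579.3 352.3 D 40.1
side0 z range check mat:
white z8 px [216.2 281.3] area 6981 xy 529.2 208.3 D 450.4
white z8 px [246.8 269.8] area 421 xy 580.7 156.9 D 55.5
white z8 px [317.5 290.8] area 225 xy 438.9 152.7 D 47.3
white z8 px [331.3 
[... 445 characters left out ...]
8
white z16 px [156.4 387.7] area 309 xy 591.8 424.5 D 64.2
white z16 px [260.2 390. ] area 349 xy 451.1 368.9 D 44.8
white z16 px [194.9 405.6] area 249 xy 524.3 429.9 D 54.8
amber px [191.7 353.1] area 431 xy 578.0 353.0 D 39.7
collar top px [423.6 152.5] area 283 xy 645.7 -249.2 D 52.3
collar top px [157.7 196.1] area 99 xy 567.9 313.7 D 28.0
collar top s px [294.4 123.5] area 233 xy 641.0 -235.1 D 75.8
229 [ 525.71022469 -123.85144983   55.68298721] 55.81113833482607
rim 525.5537109375 -123.33657836914062 66.87586212158203
[-3.68141713 -1.32675322  9.19126609 51.04189316 58.39985334]
rim side 208 522.3745727539062 -122.7437515258789 68.74649047851562 [51.21431566 55.29802254 58.12619182]
```

```bash
cat > go.py <<'E'
from h import *
from scipy.spatial.transform import Rotation as Ro
def ang(q=None):
    s=bot.state(); X=Ro.from_quat(s["tool_rot"]).as_matrix(); return s["position"],X
def go(x,y,z,phi=None):
    # phi: wanted world angle (deg) of tool x axis, modulo 180
    p,X=ang(); d=X.T@(np.array([x,y,z])-p)/10
    a=np.degrees(np.arctan2(X[1,0],X[0,0])); 
    dy=0
    if phi is not None:
        dd=(phi-a+90)%180-90   # world ccw
        dy=-np.radians(dd)    # tool z down
    print("cm",d.round(2),"yaw rad",round(dy,3),"now phi",round(a,1),"tilt",X[:,2].round(3),"pos",p.round(1), "dist",round(np.linalg.norm(d),1))
E
python3 - <<'E'
from go import *
p,X=ang(); m,im,d=load("wrist0");c=-m["R"].T@m["t"]
print("cam in tool",X.T@(c-p), "axis in tool",X.T@m["R"].T@[0,0,1])
m,im,d=load("top0");P=cloud(m,d)
for v in(110,150,200,230): print(v,[tuple(P[v,u].round(0)) for u in(20,60,80,88,95,105,120)])
go(579.5,157.7,130)
E
```

```text
cam in tool [   0.63612324  -73.69863874 -178.5517554 ] axis in tool [2.65438502e-04 2.56385681e-01 9.66574525e-01]
110 [(np.float64(746.0), np.float64(577.0), np.float64(198.0)), (np.float64(757.0), np.float64(521.0), np.float64(147.0)), (np.float64(801.0), np.float64(554.0), np.float64(-0.0)), (np.float64(800.0), np.float64(533.0), np.float64(-0.0)), (np.float64(798.0), np.float64(513.0), np.float64(3.0)), (np.float64(799.0), np.float64(489.0), np.float64(-1.0)), (np.float64(798.0), np.float64(452.0), np.float64(-4.0))]
150 [(np.float64(662.0), np.float64(572.0), np.float64(201.0)), (np.float64(671.0), np.float64(519.0), np.float64(146.0)), (np.float64(688.0), np.float64(522.0), np.float64(57.0)), (np.float64(694.0), np.float64(519.0), np.float64(23.0)), (np.float64(698.0), np.float64(512.0), np.float64(2.0)), (np.float64(697.0), np.float64(487.0), np.float64(0.0)), (np.float64(696.0), np.float64(449.0), np.float64(1.0))]
200 [(np.float64(562.0), np.float64(572.0), np.float64(199.0)), (np.float64(565.0), np.float64(521.0), np.float64(140.0)), (np.float64(491.0), np.float64(27.0), np.float64(991.0)), (np.float64(571.0), np.float64(504.0), np.float64(50.0)), (np.float64(570.0), np.float64(488.0), np.float64(50.0)), (np.float64(574.0), np.float64(487.0), np.float64(-1.0)), (np.float64(573.0), np.float64(448.0), np.float64(1.0))]
230 [(np.float64(502.0), np.float64(570.0), np.float64(199.0)), (np.float64(501.0), np.float64(520.0), np.float64(140.0)), (np.float64(501.0), np.float64(521.0), np.float64(56.0)), (np.float64(501.0), np.float64(518.0), np.float64(22.0)), (np.float64(501.0), np.float64(513.0), np.float64(-3.0)), (np.float64(501.0), np.float64(485.0), np.float64(3.0)), (np.float64(500.0), np.float64(449.0), np.float64(-1.0))]
cm [-33.02  52.34   7.54] yaw rad 0 now phi 75.9 tilt [-0.    -0.001 -1.   ] pos [152.6 605.8 205. ] dist 62.3
```

>>> {"fn": "move_arm", "kwargs": {"series": [[-6,9.5,0,-0.12,0],[-12,19,0,-0.246,0],[-16,25.5,0,-0.246,0],[-20,31.5,0,-0.246,0],[-23,36.5,0,-0.246,0]]}}

```text
time: 0.78
position: [369.3, 378.0, 205.5]
tool_rot: [0.707, 0.707, 0.0, 0.0]
contact_force: [0.9, 0.7, 0.3]
grip_width: 94.2
```

```bash
python3 - <<'E'
from go import *
print(bot.state()["time"],bot.state()["contact_force"]);go(579.5,157.7,130,90)
E
```

```text
0.775 [0.90791597 0.67578907 0.33152134]
cm [-22.02  21.04   7.55] yaw rad -0.001 now phi 90.0 tilt [ 0.  0. -1.] pos [369.3 378.  205.5] dist 31.4
```

>>> {"fn": "move_arm", "kwargs": {"series": [[-4.4,4.2,1.5,0,0],[-8.8,8.4,3.0,0,0],[-13.2,12.6,4.5,0,0],[-17.6,16.8,6.0,0,0],[-22.0,21.0,7.5,0,0]]}}

```text
time: 1.4
position: [578.6, 158.6, 130.1]
tool_rot: [0.707, 0.707, -0.0, 0.0]
contact_force: [0.1, -0.1, 0.5]
grip_width: 94.2
```

```bash
python3 - <<'E'
from go import *
print(bot.state()["time"]);m,im,d=shot("wrist","w1");go(579.5,157.7,130,90)
E
```

```text
1.4
cm [ 0.71 -0.29 -0.17] yaw rad -0.008 now phi 89.6 tilt [ 0.    -0.004 -1.   ] pos [582.3 150.6 128.3] dist 0.8
```

View pics/w1.png

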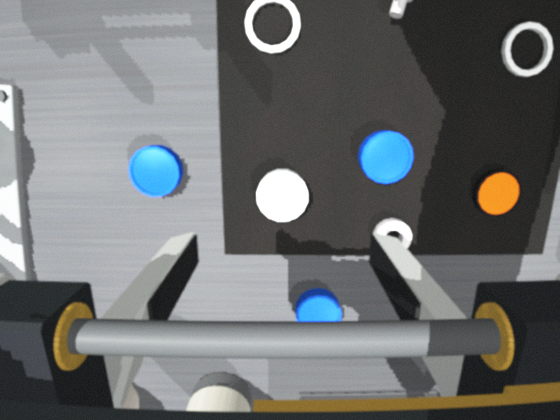

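>>> {"fn": "move_arm", "kwargs": {"series": [[0,0,0,0,0],[0,0,0,0,0],[0,0,0,0,0]]}}

```text
time: 1.82
position: [577.0, 161.4, 131.0]
tool_rot: [0.707, 0.707, 0.0, -0.0]
contact_force: [0.3, 0.6, -0.6]
grip_width: 93.9
```

```bash
python3 - <<'E'
from go import *
from meas import *
s=bot.state();print(s["time"],s["position"]);m,im,d=shot("wrist","w2");
cv2.imwrite("pics/w2.png",im)
blobs(m,im,(0,0,170),(180,70,255),16,"w16",(225,140,340,250))
blobs(m,im,(0,0,170),(180,70,255),8,"w8",(235,0,310,60))
blobs(m,im,(0,0,170),(180,70,255),8,"w8",(490,10,560,90))
blobs(m,im,(5,150,100),(22,255,255),9,"amb",(450,150,540,230))
P=cloud(m,d);print("lens z",P[195,282],"mat",P[120,282])
go(579.5,157.7,130,90)
E
```

```text
1.825 [576.98356369 161.43746059 131.01269926]
w16 px [278.5 196.9] area 2191 xy 578.5 157.5 D 46.9
w8 px [269.   26.7] area 1210 xy 439.8 150.4 D 44.9
w8 px [524.1  50.9] area 851 xy 454.4 363.0 D 43.8
amb px [494.3 194.9] area 1424 xy 578.0 352.4 D 40.2
lens z [576.70677024 160.86781921  14.56675327] mat [513.96827835 160.82346449   2.25077203]
cm [-0.36  0.24  0.11] yaw rad 0.001 now phi 90.1 tilt [ 0.  0. -1.] pos [577.1 161.3 131.1] dist 0.4
```

>>> {"fn": "move_arm", "kwargs": {"series": [[-0.37,0.13,5,0,0.3],[-0.37,0.13,9,0,0.3],[-0.37,0.13,11.5,0,0.3],[-0.37,0.13,12.2,0,0.3],[-0.37,0.13,12.2,0,0.3]], "grip_force": 25}}

```text
time: 2.5
position: [578.9, 156.8, 9.2]
tool_rot: [0.707, 0.707, 0.0, 0.0]
contact_force: [0.1, -0.4, 0.3]
grip_width: 66.0
```

>>> {"fn": "move_arm", "kwargs": {"series": [[0,0,0,0,0.6],[0,0,0,0,0.8],[0,0,0,0,1],[0,0,0,0,1],[0,0,0,0,1]], "grip_force": 25}}

```text
time: 3.12
position: [579.2, 156.6, 9.3]
tool_rot: [0.707, 0.707, 0.0, 0.0]
contact_force: [-2.9, 0.4, 7.6]
grip_width: 43.1
```

>>> {"fn": "move_arm", "kwargs": {"series": [[0,0,-2,0,1],[0,0,-5,0,1],[0,0,-9,0,1],[-3,-0.5,-12,0,1],[-7,-1.4,-12,0,1]]}}

```text
time: 3.75
position: [566.0, 86.5, 132.2]
tool_rot: [0.707, 0.707, 0.002, 0.001]
contact_force: [-0.2, -1.2, -0.9]
grip_width: 43.2
```

```bash
python3 - <<'E'
from go import *
s=bot.state();print(s["time"],s["grip_width"],s["contact_force"]);m,im,d=shot("wrist","w3");go(525,-123,130,90)
E
```

```text
3.75 43.18800182086823 [-0.22046856 -1.19375106 -0.86267042]
cm [-20.3   -3.83   0.13] yaw rad -0.005 now phi 89.7 tilt [ 0.002 -0.001 -1.   ] pos [564.3  79.8 131.1] dist 20.7
```

View pics/w3.png

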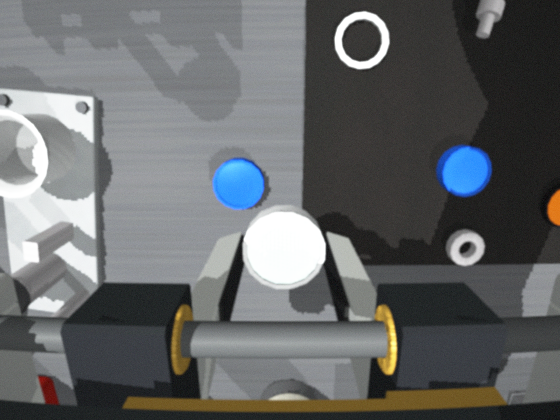

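>>> {"fn": "move_arm", "kwargs": {"series": [[-5,-1,0,0,1],[-10,-2,0,0,1],[-14.5,-2.9,0,0,1],[-18,-3.5,1,0,1],[-20.2,-3.8,2,0,1]]}}

```text
time: 4.42
position: [526.3, -117.4, 109.7]
tool_rot: [0.708, 0.706, 0.0, 0.0]
contact_force: [0.0, 0.3, -0.6]
grip_width: 42.9
```

>>> {"fn": "move_arm", "kwargs": {"series": [[0,0,0,0,1],[0,0,0,0,1],[0,0,0,0,1]]}}

```text
time: 4.8
position: [527.1, -114.5, 109.2]
tool_rot: [0.707, 0.707, 0.0, 0.0]
contact_force: [0.3, 0.1, 0.5]
grip_width: 42.9
```

```bash
python3 - <<'E'
from go import *
from meas import *
p,X=ang();s=bot.state();print(s["time"],s["grip_width"],s["contact_force"],p);m,im,d=shot("wrist","w4")
P=cloud(m,d)
k=(P[...,2]>50)&(P[...,2]<60)
S=P[k];S=S[np.hypot(S[:,0]-525,S[:,1]+123)<45];print("rim pts",len(S));print(cv2.minEnclosingCircle(S[:,:2].astype(np.float32)))
blobs(m,im,(0,0,170),(180,70,255),p[2]+7,"lens top",(225,190,345,310))
print("lens pix z",P[248,285])
go(525,-123,65,90)
E
```

```text
4.8 42.91032067004272 [0.28994468 0.11900554 0.45772318] [ 527.05402115 -114.51256593  109.23662875]
rim pts 1658
((524.09814453125, -122.9854736328125), 33.55410385131836)
lens top px [276.  244.5] area 8157 xy 526.6 -121.2 D 79.4
lens pix z [ 525.04760479 -113.16187     114.98961824]
cm [-0.84 -0.2   4.41] yaw rad 0.001 now phi 90.0 tilt [ 0.001  0.    -1.   ] pos [ 527.  -114.6  109.1] dist 4.5
```

View pics/w4.png

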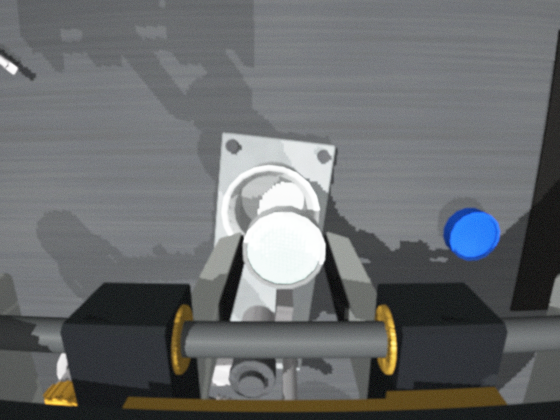

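>>> {"fn": "move_arm", "kwargs": {"series": [[-0.9,-0.1,1,0,1],[-0.93,-0.1,3,0,1],[-0.93,-0.1,4.4,0,1],[-0.93,-0.1,4.9,0,1],[-0.93,-0.1,4.9,0,1]]}}

```text
time: 5.48
position: [525.5, -124.9, 59.5]
tool_rot: [0.707, 0.707, -0.0, -0.0]
contact_force: [-0.9, 0.6, 0.1]
grip_width: 43.5
```

```bash
python3 - <<'E'
from go import *
p,X=ang();s=bot.state();print(s["time"],s["grip_width"],s["contact_force"],p);m,im,d=shot("wrist","w5")
E
```

```text
5.475 43.4684731209116 [-0.90123365  0.61556502  0.1436387 ] [ 525.54777996 -124.92499001   59.53784921]
```

View pics/w5.png

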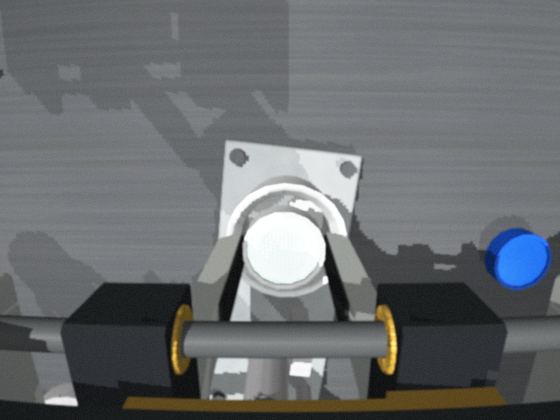

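```bash
python3 - <<'E'
from go import *
m,im,d=load("w5")
P=cloud(m,d)
k=(P[...,2]>50)&(P[...,2]<61);k[:,:200]=0;k[:,370:]=0;k[300:]=0
S=P[k];S=S[(np.hypot(S[:,0]-525,S[:,1]+123)<40)&(S[:,0]<525)];print(len(S),S[:,0].min(),S[:,1].min(),S[:,1].max())
print(onplane(m,[[284.5,247.5],[243,247],[326,247],[285,208]],66.5))
E
```

```text
2139 490.96649580053656 -155.88510565539895 -89.92226221595233
[[ 522.76539188 -123.84228188   66.5       ]
 [ 522.48878238 -145.49002028   66.5       ]
 [ 522.53482863 -102.18851646   66.5       ]
 [ 501.33903556 -123.58943159   66.5       ]]
```

>>> {"fn": "move_arm", "kwargs": {"series": [[0.1,0.2,0,0,1],[0.1,0.2,0,0,1],[0.1,0.2,0,0,0.4],[0.1,0.2,0,0,0.2],[0.1,0.2,0,0,0.2]]}}

```text
time: 6.15
position: [527.6, -123.9, 59.7]
tool_rot: [0.707, 0.707, 0.0, 0.0]
contact_force: [-0.1, -1.3, -0.3]
grip_width: 69.7
```

```bash
python3 - <<'E'
from go import *
p,X=ang();s=bot.state();print(s["time"],s["grip_width"],s["contact_force"],p);m,im,d=shot("wrist","w6")
cv2.imwrite("pics/w6z.png",cv2.resize(im[150:330,190:390],None,fx=3,fy=3))
E
```

```text
6.15 69.71611958665994 [-0.12830135 -1.32242105 -0.29395668] [ 527.61967236 -123.89108075   59.72984044]
```

View pics/w6z.png

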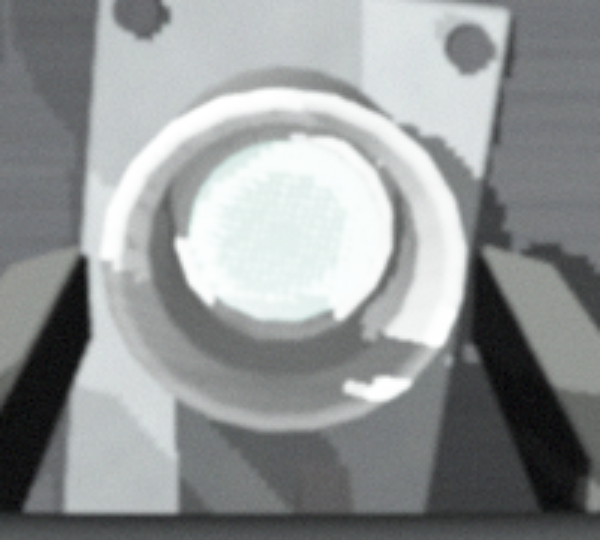

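```bash
cat > flat.py <<'E'
from go import *
def flat(tag,r=15,x0=525,y0=-123,lo=10,hi=56):
    m,im,d=load(tag);P=cloud(m,d);S=P[np.isfinite(P[...,2])&(d>0)]
    S=S[(np.hypot(S[:,0]-x0,S[:,1]-y0)<r)&(S[:,2]>lo)&(S[:,2]<hi)]
    A=np.c_[S[:,0]-x0,S[:,1]-y0,np.ones(len(S))];c=np.linalg.lstsq(A,S[:,2],rcond=None)[0]
    print(tag,len(S),"z med",np.median(S[:,2]).round(2),"plane deg x,y",np.degrees(np.arctan(c[:2])).round(1),"res",np.std(S[:,2]-A@c).round(2))
E
python3 - <<'E'
from flat import *
flat("w6");go(440,150.4,100,90)
E
```

```text
w6 2310 z med 36.86 plane deg x,y [36.3  2.5] res 0.87
cm [27.42 -8.78 -4.03] yaw rad -0.001 now phi 89.9 tilt [ 0. -0. -1.] pos [ 527.6 -123.9   59.7] dist 29.1
```

>>> {"fn": "move_arm", "kwargs": {"series": [[0,0,-3,0,0.2],[4,-1,-6,0,0.3],[9,-3,-6,0,0.3],[15,-5,-6,0,0.3],[21,-7,-5,0,0.3]]}}

```text
time: 6.82
position: [458.1, 85.8, 110.6]
tool_rot: [0.708, 0.707, 0.001, 0.0]
contact_force: [1.1, 1.0, 0.1]
grip_width: 65.8
```

```bash
python3 - <<'E'
from go import *
m,im,d=shot("top","t1")
cv2.imwrite("pics/t1z.png",im[130:300,120:420].repeat(2,0).repeat(2,1))
go(440,150.4,60,90)
E
```

```text
cm [ 5.74 -1.44  4.92] yaw rad 0.006 now phi 90.4 tilt [-0.001  0.002 -1.   ] pos [454.9  93.  109. ] dist 7.7
```

View pics/t1z.png

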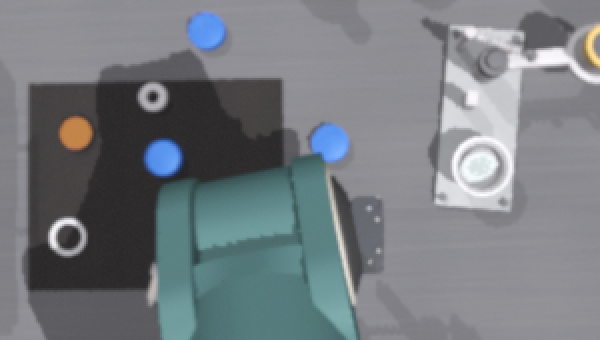

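```bash
python3 - <<'E'
from flat import *
flat("t1",14)
m,im,d=load("t1");cv2.imwrite("pics/t1b.png",cv2.resize(im[185:245,335:395],None,fx=9,fy=9,interpolation=cv2.INTER_CUBIC))
P=cloud(m,d)
for v in range(198,230,3): print(v,[int(round(P[v,u,2])) for u in range(342,382,3)])
E
```

```text
t1 117 z med 34.54 plane deg x,y [38.6  4.7] res 1.77
198 [8, 6, 4, 7, 10, 13, 59, 8, 11, 11, 11, 6, -2, 2]
201 [11, 8, 9, 9, 55, 56, 50, 54, 54, 56, 9, 8, 1, 0]
204 [8, 11, 8, 54, 36, 46, 44, 39, 39, 55, 56, 11, 1, -5]
207 [10, 11, 55, 37, 47, 49, 45, 38, 44, 40, 55, 9, 0, -3]
210 [9, 10, 55, 45, 42, 40, 44, 40, 39, 22, 53, 58, 991, -1]
213 [12, 10, 51, 37, 38, 36, 36, 34, 36, 23, 49, 55, -1, 2]
216 [10, 11, 51, 33, 33, 31, 34, 31, 30, 22, 51, 55, -2, 0]
219 [9, 8, 55, 12, 27, 27, 23, 23, 13, 42, 55, 13, 0, 1]
222 [12, 10, 11, 55, 9, 10, 12, 13, 38, 54, 58, 11, 1, 0]
225 [6, 10, 9, 9, 57, 53, 53, 52, 58, 54, 12, 10, -1, -1]
228 [15, 12, 9, 10, 12, 11, 10, 8, 8, 9, 6, 10, -3, -2]
```

View pics/t1b.png

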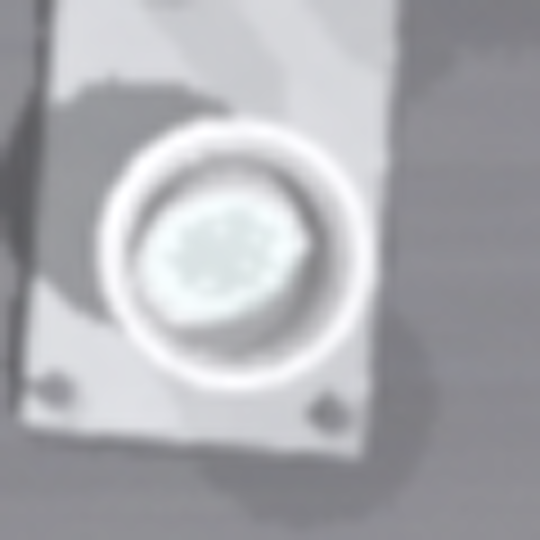

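>>> {"fn": "move_arm", "kwargs": {"series": [[-5,2,0,0,1],[-10,4,0,0,1],[-15,6,0,0,1],[-20,7.5,0,0,1],[-22,7.7,1,0,1]]}}

```text
time: 7.5
position: [536.0, -139.4, 100.3]
tool_rot: [0.708, 0.706, 0.0, 0.001]
contact_force: [-0.3, 0.3, 0.2]
grip_width: 19.4
```

>>> {"fn": "move_arm", "kwargs": {"series": [[0,0,0,0,1],[0,0,0,0,1],[0,0,0,0,1]]}}

```text
time: 7.88
position: [535.5, -134.8, 100.4]
tool_rot: [0.707, 0.707, 0.0, 0.0]
contact_force: [0.1, -0.4, -0.5]
grip_width: 0.4
```

```bash
python3 - <<'E'
from flat import *
s=bot.state();print(s["time"],s["grip_width"],s["contact_force"]);go(533,-124,70,90)
shot("wrist","w7");flat("w7",20)
E
```

```text
7.875 0.3810535633248667 [ 0.1230094  -0.4415827  -0.52127628]
cm [ 1.08 -0.25  3.04] yaw rad 0.001 now phi 90.0 tilt [ 0.  0. -1.] pos [ 535.5 -134.8  100.4] dist 3.2
w7 2778 z med 35.99 plane deg x,y [38.2  3.1] res 2.54
```

View pics/w7.png

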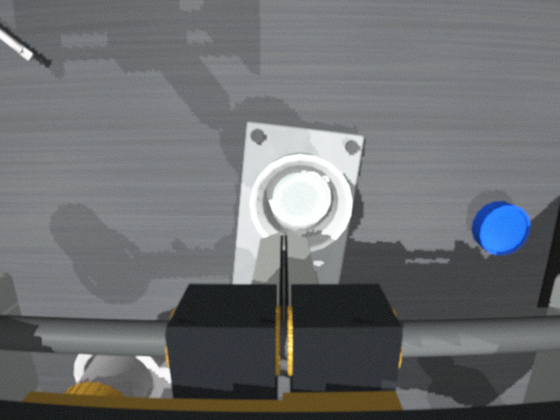

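>>> {"fn": "move_arm", "kwargs": {"series": [[1.08,-0.25,2,0,1],[1.08,-0.25,4,0,1],[1.08,-0.25,5,0,1],[1.08,-0.25,6,0,1],[1.08,-0.25,6.5,0,1]]}}

```text
time: 8.55
position: [532.8, -125.2, 34.8]
tool_rot: [0.707, 0.707, -0.0, 0.0]
contact_force: [-0.1, -0.2, -0.9]
grip_width: 0.4
```

>>> {"fn": "move_arm", "kwargs": {"series": [[0,0,0.3,0,1],[0,0,0.6,0,1],[0,0,0.8,0,1]]}}

```text
time: 8.93
position: [532.9, -125.2, 27.0]
tool_rot: [0.707, 0.707, 0.0, 0.0]
contact_force: [0.4, -0.3, 0.2]
grip_width: 0.6
```

>>> {"fn": "move_arm", "kwargs": {"series": [[0,0,0.1,0,1],[0,0,0.15,0,1],[0,0,0.15,0,1]]}}

```text
time: 9.3
position: [532.9, -125.2, 26.2]
tool_rot: [0.707, 0.707, 0.0, 0.0]
contact_force: [-3.8, 1.5, 14.8]
grip_width: 0.6
```

>>> {"fn": "move_arm", "kwargs": {"series": [[0,0,-2.5,0,1],[0,0,-5,0,1],[2,-1,-7,0,1],[7,-3.5,-8,0,0.6],[13,-5,-8,0,0.3]]}}

```text
time: 9.93
position: [482.5, 5.5, 106.4]
tool_rot: [0.708, 0.706, 0.001, 0.001]
contact_force: [1.3, 0.8, -0.9]
grip_width: 16.8
```

```bash
python3 - <<'E'
from flat import *
s=bot.state();print(s["time"],s["grip_width"],s["contact_force"])
shot("top","t2");flat("t2",14)
go(440,150.4,70,90)
E
```

```text
9.925 16.81345761740005 [ 1.34901195  0.76516426 -0.9107838 ]
t2 65 z med 24.96 plane deg x,y [ 1.2 -2.1] res 1.35
cm [13.67 -3.98  3.62] yaw rad 0.005 now phi 90.3 tilt [-0.     0.003 -1.   ] pos [480.6  13.8 105.8] dist 14.7
```

>>> {"fn": "move_arm", "kwargs": {"series": [[5,-1.5,0,0,0.3],[10,-3,0,0,0.3],[13.0,-4,0.5,0,0.3],[13.0,-4.1,0.5,0,0.3],[13.0,-4.1,0.5,0,0.3]]}}

```text
time: 10.6
position: [442.2, 134.3, 100.6]
tool_rot: [0.708, 0.707, -0.0, 0.0]
contact_force: [0.9, -0.2, 0.3]
grip_width: 65.4
```

```bash
python3 - <<'E'
from flat import *
from meas import *
s=bot.state();print(s["time"],s["grip_width"],s["position"])
m,im,d=shot("wrist","w8")
blobs(m,im,(0,0,170),(180,70,255),8,"w8",None,600)
go(438.8,149.2,5.5,90)
E
```

```text
10.6 65.43707731236229 [442.22568276 134.26644003 100.63161288]
w8 px [181.3 150.5] area 63643 xy 426.9 65.6 D 358.7
w8 px [153.1  38.1] area 617 xy 316.8 39.0 D 44.6
w8 px [439.  157.7] area 1363 xy 404.3 258.1 D 67.2
w8 px [302.9 198. ] area 1204 xy 438.9 150.2 D 45.0
w8 px [370.8 258.2] area 1074 xy 489.0 209.2 D 61.7
w8 px [ 24.3 268.5] area 1739 xy 510.5 -96.4 D 72.3
w8 px [286.8 343.3] area 4135 xy 578.3 138.8 D 271.8
w8 px [222.6 381.3] area 3215 xy 643.1 121.2 D 196.0
cm [ 1.52 -0.37  9.51] yaw rad -0.002 now phi 89.9 tilt [ 0. -0. -1.] pos [442.4 134.  100.6] dist 9.6
```

View pics/w8.png

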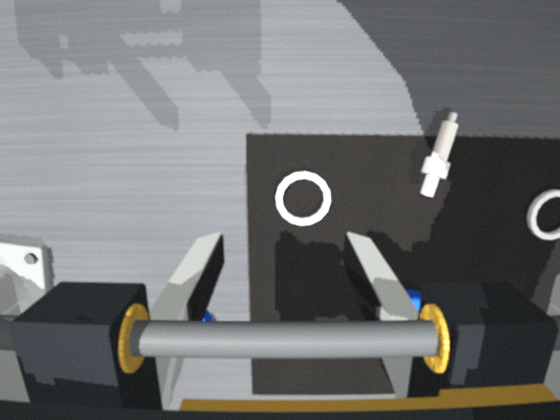

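>>> {"fn": "move_arm", "kwargs": {"series": [[1.5,-0.46,4,0,0.3],[1.5,-0.46,8,0,0.3],[1.5,-0.46,9.3,0,0.3],[1.5,-0.46,9.62,0,0.35],[1.5,-0.46,9.62,0,0.4]]}}

```text
time: 11.28
position: [438.2, 149.7, 5.2]
tool_rot: [0.708, 0.707, 0.001, 0.0]
contact_force: [0.3, -0.0, -0.2]
grip_width: 57.1
```

>>> {"fn": "move_arm", "kwargs": {"series": [[0,0,0,0,0.6],[0,0,0,0,0.8],[0,0,0,0,1],[0,0,0,0,1],[0,0,0,0,1]]}}

```text
time: 11.9
position: [438.0, 150.1, 5.0]
tool_rot: [0.707, 0.707, 0.001, 0.0]
contact_force: [0.3, -0.9, 9.3]
grip_width: 42.6
```

>>> {"fn": "move_arm", "kwargs": {"series": [[0,0,-2,0,1],[0,0,-5,0,1],[0,0,-9,0,1],[-4,1,-10,0,1],[-9,3,-10,0,1]]}}

```text
time: 12.52
position: [468.0, 59.9, 105.7]
tool_rot: [0.706, 0.708, 0.001, 0.0]
contact_force: [1.0, -0.5, -0.3]
grip_width: 42.3
```

```bash
python3 - <<'E'
from flat import *
s=bot.state();print(s["time"],s["grip_width"],s["position"])
m,im,d=shot("wrist","w9")
go(524.5,-124,100,90)
E
```

```text
12.525 42.34999680781504 [467.96908172  59.88675452 105.74725048]
cm [-17.63   5.55   0.59] yaw rad -0.005 now phi 89.7 tilt [ 0.003 -0.001 -1.   ] pos [469.9  52.6 105.6] dist 18.5
```

View pics/w9.png

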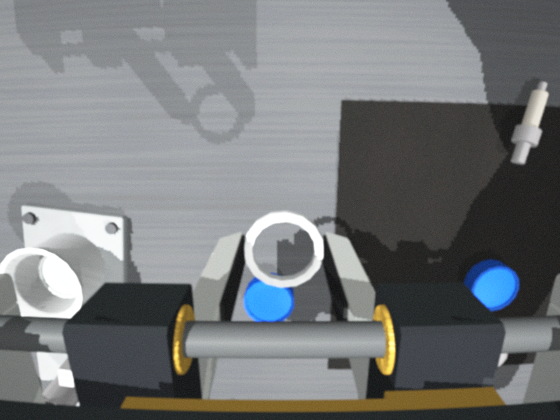

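>>> {"fn": "move_arm", "kwargs": {"series": [[-5,1.6,0,0,1],[-10,3.2,0,0,1],[-14,4.5,0,0,1],[-16.8,5.5,1,0,1],[-16.8,5.5,2,0,1]]}}

```text
time: 13.2
position: [522.4, -110.4, 84.2]
tool_rot: [0.708, 0.706, -0.0, 0.001]
contact_force: [-0.3, 0.3, -0.0]
grip_width: 42.2
```

>>> {"fn": "move_arm", "kwargs": {"series": [[0,0,0,0,1],[0,0,0,0,1],[0,0,0,0,1]]}}

```text
time: 13.58
position: [522.4, -107.5, 84.8]
tool_rot: [0.707, 0.707, 0.0, 0.0]
contact_force: [-0.2, 0.9, -0.7]
grip_width: 42.3
```

```bash
cat > place.py <<'E'
import sys
from flat import *
def place(tag,ht):
    s=bot.state();p=s["position"];print(s["time"],s["grip_width"],p.round(1))
    m,im,d=shot("wrist",tag);P=cloud(m,d)
    # held part: depth above TCP-10 between fingers
    z=p[2]+ht
    ok=np.zeros(d.shape,bool);ok[190:300,236:334]=1
    k=ok&(np.abs(P[...,2]-z)<5)
    S=onplane(m,np.argwhere(k)[:,::-1],z)
    S=S[np.abs(S[:,1]-p[1])<22]
    print("held n",len(S),"x range",S[:,0].min().round(1),S[:,0].max().round(1),"ctr",((S[:,0].min()+S[:,0].max())/2).round(1),"y",S[:,1].min().round(1),S[:,1].max().round(1))
    k=(P[...,2]>50)&(P[...,2]<61)
    S=P[k];S=S[np.hypot(S[:,0]-525,S[:,1]+123)<40]
    print("rim",[round(float(v),1) for v in(S[:,0].min(),S[:,1].min(),S[:,1].max(),(S[:,1].min()+S[:,1].max())/2,S[:,0].min()+34)])
E
python3 - <<'E'
from place import *
place("w10",3)
go(526.5,-124,60,90)
E
```

```text
13.575 42.28655855501543 [ 522.4 -107.5   84.8]
held n 2233 x range 500.4 544.8 ctr 522.6 y -129.5 -85.5
rim [490.8, -156.7, -90.3, -123.5, 524.8]
cm [-1.64  0.41  2.47] yaw rad 0.0 now phi 90.0 tilt [ 0.001  0.    -1.   ] pos [ 522.4 -107.6   84.7] dist 3.0
```

View pics/w10.png

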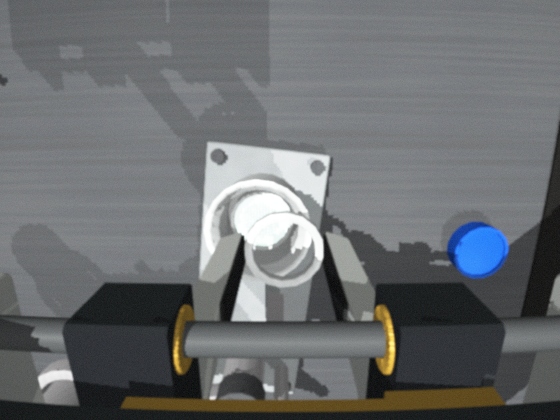

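>>> {"fn": "move_arm", "kwargs": {"series": [[-1.68,0.22,0.5,0,1],[-1.68,0.22,1.5,0,1],[-1.68,0.22,2.4,0,1],[-1.68,0.22,2.6,0,1],[-1.68,0.22,2.6,0,1]]}}

```text
time: 14.25
position: [524.3, -124.8, 58.1]
tool_rot: [0.707, 0.707, -0.0, -0.0]
contact_force: [0.2, -0.4, 0.1]
grip_width: 42.4
```

```bash
python3 - <<'E'
from place import *
place("w11",3)
E
```

```text
14.25 42.40585756119195 [ 524.3 -124.8   58.1]
held n 2794 x range 491.7 554.2 ctr 522.9 y -146.8 -102.8
rim [490.6, -155.5, -90.2, -122.9, 524.6]
```

View pics/w11.png

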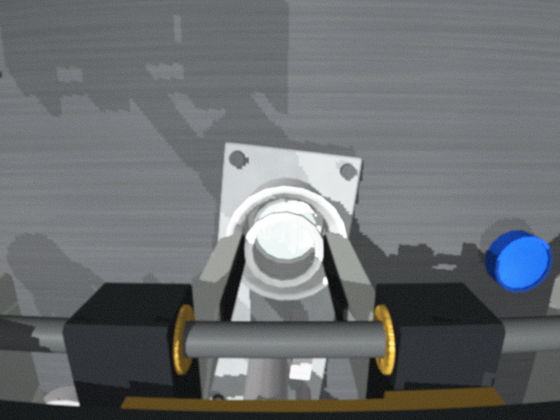

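Ring at about (285,252) over the barrel rim centre (287,~243); good enough inside the flare. Release.

>>> {"fn": "move_arm", "kwargs": {"series": [[0.05,0,0,0,0.3],[0.05,0,0,0,0.2],[0.05,0,0,0,0.2]]}}

```text
time: 14.68
position: [524.5, -124.5, 58.5]
tool_rot: [0.707, 0.707, 0.0, 0.0]
contact_force: [-0.8, -0.6, -0.7]
grip_width: 68.5
```

```bash
python3 - <<'E'
from flat import *
s=bot.state();print(s["time"],s["grip_width"],s["contact_force"],s["position"]);m,im,d=shot("wrist","w12")
cv2.imwrite("pics/w12z.png",cv2.resize(im[150:330,190:390],None,fx=3,fy=3))
flat("w12",20)
E
```

```text
14.675 68.50193213598169 [-0.7588138  -0.59332556 -0.6786954 ] [ 524.46365593 -124.45309108   58.45446951]
w12 3128 z med 25.38 plane deg x,y [-2.2  1.8] res 2.92
```

View pics/w12z.png

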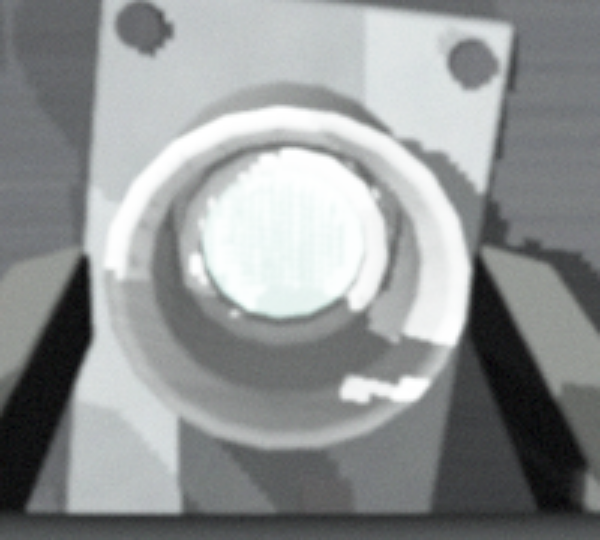

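```bash
cat >> flat.py <<'E'
def ann(tag,r0=17.5,r1=21.5,lo=15,hi=56,x0=524.8,y0=-123):
    m,im,d=load(tag);P=cloud(m,d);S=P[d>0]
    r=np.hypot(S[:,0]-x0,S[:,1]-y0);S=S[(r>r0)&(r<r1)&(S[:,2]>lo)&(S[:,2]<hi)]
    a=(np.degrees(np.arctan2(S[:,1]-y0,S[:,0]-x0))//45*45).astype(int)
    print(tag,"annulus z by 45deg",{int(b):(round(float(np.median(S[a==b,2])),1),int((a==b).sum())) for b in sorted(set(a))})
E
python3 - <<'E'
from flat import *
ann("w12");go(454,362,90,90)
E
```

```text
w12 annulus z by 45deg {-180: (31.0, 189), -135: (31.2, 168), -90: (31.0, 190), -45: (30.5, 229), 0: (31.0, 212), 45: (31.3, 141), 90: (30.7, 170), 135: (30.7, 187)}
cm [48.64 -7.08 -3.16] yaw rad -0.001 now phi 90.0 tilt [ 0. -0. -1.] pos [ 524.5 -124.5   58.4] dist 49.3
```

>>> {"fn": "move_arm", "kwargs": {"series": [[0,0,-3,0,0.2],[5,-1,-6,0,0.3],[11,-2,-6,0,0.3],[17,-3,-6,0,0.3],[23,-4,-5,0,0.3]]}}

```text
time: 15.35
position: [484.6, 107.6, 109.0]
tool_rot: [0.707, 0.707, 0.001, 0.0]
contact_force: [0.8, 0.2, 0.3]
grip_width: 65.7
```

```bash
python3 - <<'E'
from flat import *
shot("top","t3");ann("t3");flat("t3",16)
go(454,362,100,90)
E
```

```text
t3 annulus z by 45deg {-180: (29.7, 3), -135: (31.1, 5), -90: (32.6, 11), -45: (28.0, 13), 0: (24.9, 11), 45: (29.7, 10), 90: (30.3, 13), 135: (28.6, 8)}
t3 151 z med 25.43 plane deg x,y [-3.6 -0.8] res 2.44
cm [24.68 -2.65  0.8 ] yaw rad 0.007 now phi 90.4 tilt [-0.001  0.003 -1.   ] pos [482.1 115.4 107.3] dist 24.8
```

Spacer flat at ~31 (expected 32). Next spacer.

>>> {"fn": "move_arm", "kwargs": {"series": [[5,-0.5,0,0,0.3],[11,-1.2,0,0,0.3],[17,-1.8,0,0,0.3],[22,-2.4,0,0,0.3],[23.8,-2.5,0.5,0,0.3]]}}

```text
time: 16.02
position: [458.8, 346.6, 103.2]
tool_rot: [0.706, 0.708, 0.0, -0.0]
contact_force: [0.1, -0.0, -0.1]
grip_width: 66.0
```

>>> {"fn": "move_arm", "kwargs": {"series": [[0,0,0,0,0.3],[0,0,0,0,0.3],[0,0,0,0,0.3]]}}

```text
time: 16.4
position: [460.4, 342.1, 103.5]
tool_rot: [0.708, 0.706, -0.0, 0.0]
contact_force: [1.2, 0.8, 0.7]
grip_width: 65.8
```

```bash
python3 - <<'E'
from flat import *
from meas import *
s=bot.state();print(s["time"],s["grip_width"],s["position"])
m,im,d=shot("wrist","w13")
blobs(m,im,(0,0,140),(180,70,255),8,"w8",(200,130,400,250),600)
go(454,362,4.5,90)
E
```

```text
16.4 65.75320537809554 [460.36443295 342.1332467  103.50521216]
w8 px [382.4 161.6] area 1037 xy 428.9 420.3 D 51.9
w8 px [309.  193.5] area 1306 xy 453.8 363.6 D 45.8
w8 px [371.4 231.1] area 905 xy 482.9 413.7 D 43.6
cm [ 1.96 -0.63  9.9 ] yaw rad -0.002 now phi 89.9 tilt [ 0. -0. -1.] pos [460.3 342.4 103.5] dist 10.1
```

View pics/w13.png

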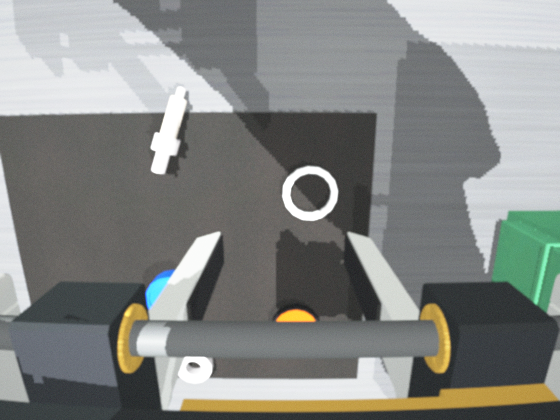

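>>> {"fn": "move_arm", "kwargs": {"series": [[2.02,-0.74,4,0,0.3],[2.02,-0.74,8,0,0.3],[2.02,-0.74,9.5,0,0.3],[2.02,-0.74,9.9,0,0.35],[2.02,-0.74,9.9,0,0.4]]}}

```text
time: 17.08
position: [453.1, 363.8, 5.3]
tool_rot: [0.708, 0.707, 0.001, 0.0]
contact_force: [-0.1, -0.1, 0.4]
grip_width: 57.3
```

>>> {"fn": "move_arm", "kwargs": {"series": [[0,0,0,0,0.6],[0,0,0,0,0.8],[0,0,0,0,1],[0,0,0,0,1],[0,0,0,0,1]]}}

```text
time: 17.7
position: [452.9, 364.1, 5.2]
tool_rot: [0.707, 0.707, 0.001, 0.0]
contact_force: [-1.3, -1.5, 9.0]
grip_width: 42.6
```

>>> {"fn": "move_arm", "kwargs": {"series": [[0,0,-2,0,1],[0,0,-5,0,1],[-2,0,-9,0,1],[-7,1,-10,0,1],[-13,2,-10,0,1]]}}

```text
time: 18.32
position: [473.0, 233.4, 106.7]
tool_rot: [0.707, 0.707, 0.002, 0.0]
contact_force: [0.8, -0.6, -1.1]
grip_width: 42.2
```

```bash
python3 - <<'E'
from flat import *
s=bot.state();print(s["time"],s["grip_width"],s["position"])
m,im,d=shot("wrist","w14")
go(524.5,-124,85,90)
E
```

```text
18.325 42.212428809503066 [472.99791535 233.37386999 106.69905006]
cm [-34.79   5.27   2.19] yaw rad -0.007 now phi 89.6 tilt [ 0.002 -0.002 -1.   ] pos [474.3 224.3 106.2] dist 35.3
```

View pics/w14.png

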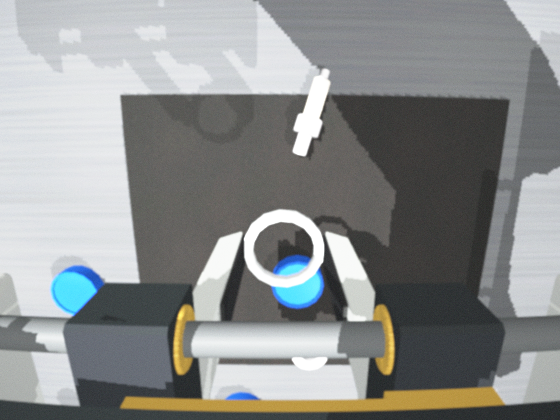

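>>> {"fn": "move_arm", "kwargs": {"series": [[-6,1,0,0,1],[-12,2,0,0,1],[-18,3,0,0,1],[-24,4,0,0,1],[-30,4.8,0,0,1]]}}

```text
time: 19.0
position: [520.4, -68.1, 105.8]
tool_rot: [0.707, 0.707, 0.001, 0.0]
contact_force: [1.2, 0.2, -0.6]
grip_width: 42.1
```

>>> {"fn": "move_arm", "kwargs": {"series": [[-3,0.4,0,0,1],[-4,0.5,1.5,0,1],[-4,0.5,2.2,0,1],[-4,0.5,2.2,0,1],[-4,0.5,2.2,0,1]]}}

```text
time: 19.62
position: [525.1, -105.1, 82.5]
tool_rot: [0.707, 0.707, 0.0, -0.0]
contact_force: [-0.6, 0.5, -0.8]
grip_width: 42.0
```

```bash
python3 - <<'E'
from place import *
place("w15",3)
go(524.5,-124.3,58.5,90)
E
```

```text
19.625 42.04232304633676 [ 525.1 -105.1   82.5]
held n 2242 x range 503.2 546.9 ctr 525.0 y -127.1 -83.1
rim [490.8, -156.8, -90.0, -123.4, 524.8]
cm [-1.89 -0.07  2.41] yaw rad 0.001 now phi 90.0 tilt [ 0.  0. -1.] pos [ 525.2 -105.4   82.6] dist 3.1
```

>>> {"fn": "move_arm", "kwargs": {"series": [[-1.9,0,0.5,0,1],[-1.9,0,1.5,0,1],[-1.9,0,2.3,0,1],[-1.9,0,2.4,0,1],[-1.9,0,2.4,0,1]]}}

```text
time: 20.3
position: [525.0, -124.9, 58.3]
tool_rot: [0.707, 0.707, -0.0, -0.0]
contact_force: [0.1, 0.3, -0.1]
grip_width: 41.7
```

>>> {"fn": "move_arm", "kwargs": {"series": [[0,0,0,0,1],[0,0,0,0,0.3],[0,0,0,0,0.2],[0,0,0,0,0.2],[0,0,0,0,0.2]]}}

```text
time: 20.92
position: [525.0, -125.3, 58.4]
tool_rot: [0.707, 0.707, 0.0, 0.0]
contact_force: [0.0, -1.2, 0.7]
grip_width: 74.8
```

```bash
python3 - <<'E'
from flat import *
s=bot.state();print(s["time"],s["grip_width"],s["contact_force"],s["position"]);m,im,d=shot("wrist","w16")
cv2.imwrite("pics/w16z.png",cv2.resize(im[150:330,190:390],None,fx=3,fy=3))
ann("w16");go(577,352,90,90)
E
```

```text
20.925 74.75092706985436 [ 0.03620544 -1.24108354  0.69460533] [ 525.00780078 -125.26656247   58.35452795]
w16 annulus z by 45deg {-180: (36.3, 255), -135: (37.1, 191), -90: (37.0, 201), -45: (34.9, 303), 0: (35.7, 303), 45: (37.2, 153), 90: (36.4, 186), 135: (35.2, 253)}
cm [47.73  5.16 -3.17] yaw rad -0.001 now phi 90.0 tilt [-0. -0. -1.] pos [ 525.  -125.3   58.3] dist 48.1
```

View pics/w16z.png

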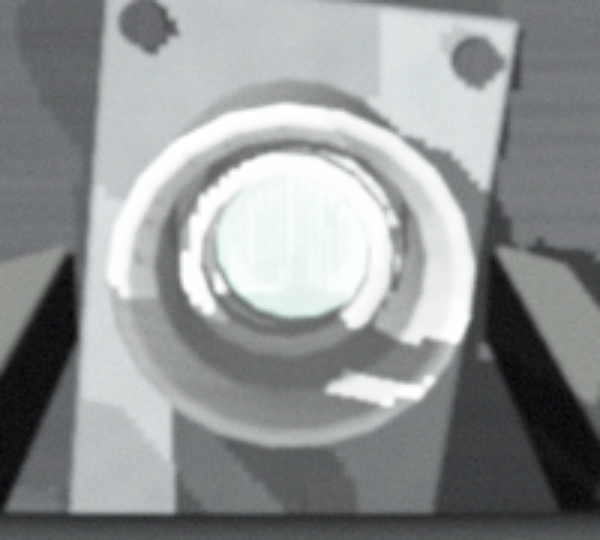

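Both spacers are flat (top about 37, expected 38). Now the filter; check top view too on the way.

>>> {"fn": "move_arm", "kwargs": {"series": [[0,0,-3,0,0.2],[5,0.5,-6,0,0.3],[11,1.2,-6,0,0.3],[17,1.9,-6,0,0.3],[23,2.6,-5,0,0.3]]}}

```text
time: 21.6
position: [551.7, 106.7, 109.0]
tool_rot: [0.707, 0.707, 0.001, 0.0]
contact_force: [0.6, -0.3, 0.1]
grip_width: 66.1
```

>>> {"fn": "move_arm", "kwargs": {"series": [[6,0.5,0,0,0.3],[12,1,0,0,0.3],[18,1.5,0,0,0.3],[22,1.9,0,0,0.3],[22,1.9,0,0,0.3]]}}

```text
time: 22.22
position: [569.3, 328.3, 107.7]
tool_rot: [0.706, 0.708, 0.0, -0.0]
contact_force: [-0.2, -1.0, 0.7]
grip_width: 65.8
```

>>> {"fn": "move_arm", "kwargs": {"series": [[0,0,0,0,0.3],[0,0,0,0,0.3]]}}

```text
time: 22.48
position: [570.7, 323.2, 108.4]
tool_rot: [0.708, 0.706, -0.0, 0.0]
contact_force: [-0.0, 0.7, -1.2]
grip_width: 65.9
```

```bash
python3 - <<'E'
from flat import *
from meas import *
s=bot.state();print(s["time"],s["grip_width"],s["position"])
m,im,d=shot("wrist","w17")
blobs(m,im,(5,150,100),(22,255,255),9,"amb",None,400)
go(577,352,5,90)
E
```

```text
22.475 65.8633997383442 [570.70048956 323.24316274 108.41881647]
amb px [129.7 338.9] area 793 xy 704.9 180.4 D 79.1
amb px [437.4 338. ] area 850 xy 705.6 466.2 D 79.4
amb px [391.6 401.1] area 4601 xy 788.3 416.1 D 389.6
cm [ 2.86  0.62 10.35] yaw rad -0.002 now phi 89.9 tilt [ 0. -0. -1.] pos [570.7 323.4 108.5] dist 10.8
```

View pics/w17.png

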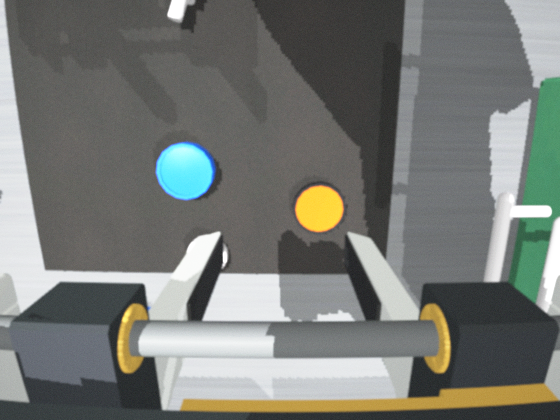

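```bash
python3 - <<'E'
from meas import *
from go import *
m,im,d=load("w17")
blobs(m,im,(5,120,100),(30,255,255),9,"amb",(280,170,360,250),400)
go(577,352,5,90)
E
```

```text
amb px [318.8 208.3] area 1799 xy 577.9 352.7 D 40.2
cm [ 2.86  0.62 10.35] yaw rad -0.002 now phi 89.9 tilt [ 0. -0. -1.] pos [570.7 323.4 108.5] dist 10.8
```

>>> {"fn": "move_arm", "kwargs": {"series": [[2.82,0.62,4,0,0.3],[2.82,0.62,8,0,0.3],[2.82,0.62,10,0,0.3],[2.82,0.62,10.4,0,0.35],[2.82,0.62,10.4,0,0.4]]}}

```text
time: 23.15
position: [577.4, 352.8, 5.5]
tool_rot: [0.708, 0.707, 0.001, 0.0]
contact_force: [-0.4, 0.0, -0.1]
grip_width: 56.9
```

>>> {"fn": "move_arm", "kwargs": {"series": [[0,0,0,0,0.6],[0,0,0,0,0.8],[0,0,0,0,1],[0,0,0,0,1],[0,0,0,0,1]]}}

```text
time: 23.78
position: [577.2, 353.1, 5.4]
tool_rot: [0.707, 0.707, 0.001, 0.0]
contact_force: [-0.4, -1.1, 8.2]
grip_width: 42.3
```

>>> {"fn": "move_arm", "kwargs": {"series": [[0,0,-2,0,1],[0,0,-5,0,1],[-2,0,-9,0,1],[-7,-0.5,-10,0,1],[-13,-1.2,-10,0,1]]}}

```text
time: 24.4
position: [564.9, 222.5, 106.8]
tool_rot: [0.707, 0.707, 0.002, 0.0]
contact_force: [1.2, 0.2, -1.2]
grip_width: 42.3
```

```bash
python3 - <<'E'
from flat import *
s=bot.state();print(s["time"],s["grip_width"],s["position"])
m,im,d=shot("wrist","w18")
go(524.5,-124,85,90)
E
```

```text
24.4 42.32340246921455 [564.92507496 222.45470234 106.78196676]
cm [-33.69  -3.77   2.22] yaw rad -0.008 now phi 89.6 tilt [ 0.002 -0.003 -1.   ] pos [564.7 212.7 106.3] dist 34.0
```

View pics/w18.png

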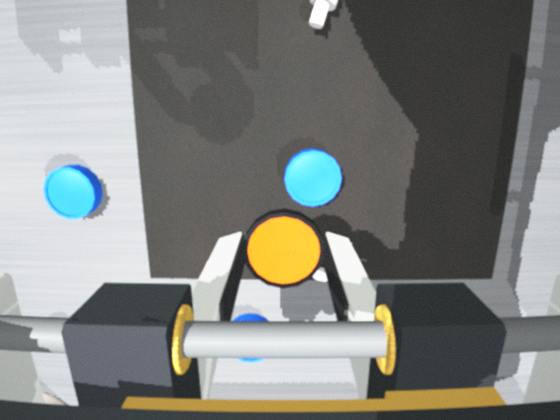

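>>> {"fn": "move_arm", "kwargs": {"series": [[-6,-0.7,0,0,1],[-12,-1.4,0,0,1],[-18,-2.1,0,0,1],[-24,-2.7,0,0,1],[-29.5,-3.3,0,0,1]]}}

```text
time: 25.08
position: [531.2, -74.1, 105.8]
tool_rot: [0.708, 0.707, 0.001, 0.001]
contact_force: [1.1, 0.2, -0.8]
grip_width: 42.6
```

>>> {"fn": "move_arm", "kwargs": {"series": [[-3,-0.3,0,0,1],[-3.6,-0.4,1.5,0,1],[-3.6,-0.4,2.2,0,1],[-3.6,-0.4,2.2,0,1],[-3.6,-0.4,2.2,0,1]]}}

```text
time: 25.7
position: [527.5, -107.1, 82.5]
tool_rot: [0.707, 0.707, 0.0, 0.0]
contact_force: [0.1, -0.6, 1.0]
grip_width: 42.6
```

```bash
python3 - <<'E'
from place import *
place("w19",3.5)
go(524.8,-124.5,58.5,90)
E
```

```text
25.7 42.615385194264384 [ 527.5 -107.1   82.5]
held n 5034 x range 504.8 550.2 ctr 527.5 y -129.0 -85.1
rim [490.7, -156.4, -90.4, -123.4, 524.7]
cm [-1.72 -0.27  2.41] yaw rad 0.0 now phi 90.0 tilt [ 0.  0. -1.] pos [ 527.5 -107.3   82.6] dist 3.0
```

View pics/w19.png

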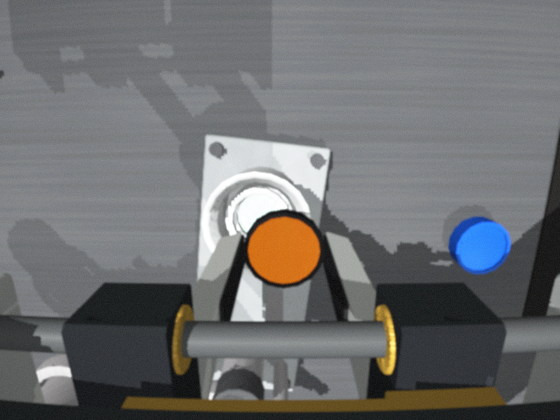

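>>> {"fn": "move_arm", "kwargs": {"series": [[-1.72,-0.27,0.5,0,1],[-1.72,-0.27,1.5,0,1],[-1.72,-0.27,2.3,0,1],[-1.72,-0.27,2.4,0,1],[-1.72,-0.27,2.4,0,1]]}}

```text
time: 26.38
position: [524.6, -125.1, 58.3]
tool_rot: [0.707, 0.707, -0.0, -0.0]
contact_force: [-0.6, 0.0, -0.7]
grip_width: 42.6
```

>>> {"fn": "move_arm", "kwargs": {"series": [[0,0,0,0,1],[0,0,0,0,0.3],[0,0,0,0,0.2],[0,0,0,0,0.2],[0,0,0,0,0.2]]}}

```text
time: 27.0
position: [524.5, -125.3, 58.3]
tool_rot: [0.707, 0.707, -0.0, 0.0]
contact_force: [0.3, -1.3, -1.1]
grip_width: 74.9
```

```bash
python3 - <<'E'
from flat import *
s=bot.state();print(s["time"],s["grip_width"],s["contact_force"],s["position"]);m,im,d=shot("wrist","w20")
cv2.imwrite("pics/w20z.png",cv2.resize(im[150:330,190:390],None,fx=3,fy=3))
ann("w20",0,18);flat("w20",18)
E
```

```text
27.0 74.87826643173038 [ 0.28269216 -1.28925622 -1.102644  ] [ 524.48310505 -125.28777995   58.34168925]
w20 annulus z by 45deg {-180: (44.0, 369), -135: (44.0, 362), -90: (44.0, 343), -45: (44.1, 338), 0: (44.0, 332), 45: (44.0, 344), 90: (44.1, 362), 135: (44.0, 363)}
w20 2810 z med 44.0 plane deg x,y [-0.   0.1] res 0.61
```

View pics/w20z.png

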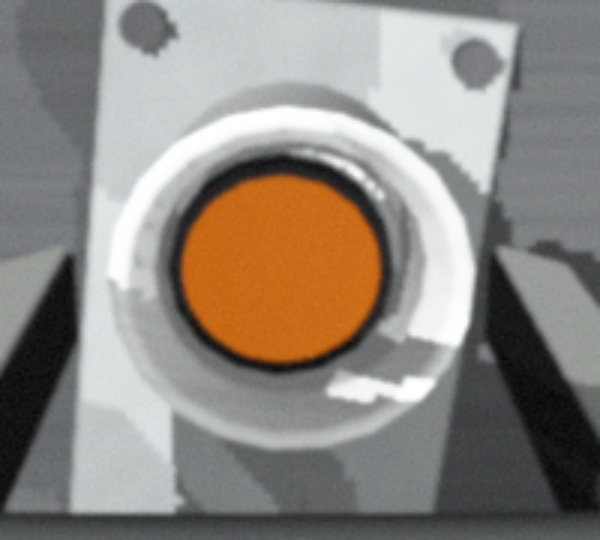

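```bash
python3 - <<'E'
from meas import *
m,im,d=load("top0");P=cloud(m,d)
hs=cv2.cvtColor(im,cv2.COLOR_BGR2HSV)
# collar by depth
S=P[130:180,400:450].reshape(-1,3);k=S[:,2]>105;S=S[k];print("collar z",np.percentile(S[:,2],[5,50,95]),cv2.minEnclosingCircle(S[:,:2].astype(np.float32)))
S=P[135:180,395:450].reshape(-1,3);k=(S[:,2]>68)&(S[:,2]<90);S=S[k];print("eye",cv2.minEnclosingCircle(S[:,:2].astype(np.float32)))
# bar
for u in range(356,412,4):
    c=[(v,round(float(P[v,u,0])),round(float(P[v,u,2]))) for v in range(146,176) if 60<P[v,u,2]<125]
    print(u,round(float(np.mean([P[v,u,1] for v in range(155,165)]))),c[:1],c[-1:],len(c))
for uv,z in(((345.5,145),10),((382.0,146),10),((375,235),10),((338,232.5),10)): print(onplane(m,[uv],z).round(1))
print("pivot cap guess",onplane(m,[[366.8,160]],85))
go=None
E
```

```text
collar z [106.43987477 124.10780481 990.97497524] ((577.8121337890625, -121.14071655273438), 172.05123901367188)
eye ((641.699462890625, -240.3126983642578), 41.09943771362305)
356 -124 [(146, 668, 104)] [(148, 664, 101)] 3
360 -124 [(148, 664, 99)] [(166, 629, 68)] 13
364 -130 [(148, 665, 91)] [(168, 624, 74)] 20
368 -138 [(149, 662, 95)] [(168, 624, 73)] 19
372 -148 [(150, 659, 99)] [(165, 629, 84)] 15
376 -157 [(151, 657, 98)] [(164, 633, 70)] 14
380 -168 [(153, 651, 103)] [(163, 633, 79)] 11
384 -176 [(155, 651, 80)] [(163, 633, 78)] 9
388 -184 [(155, 647, 100)] [(163, 635, 68)] 9
392 -197 [(154, 653, 78)] [(162, 635, 79)] 9
396 -206 [(154, 653, 78)] [(162, 636, 73)] 9
400 -217 [(154, 652, 81)] [(161, 637, 80)] 8
404 -196 [(149, 664, 77)] [(164, 632, 68)] 15
408 -229 [(146, 670, 81)] [(168, 622, 72)] 21
[[ 689.5 -100.5   10. ]]
[[ 685.  -187.5   10. ]]
[[ 473.9 -162.7   10. ]]
[[482.  -75.8  10. ]]
pivot cap guess [[ 639.78855256 -136.30974356   85.        ]]
```

>>> {"fn": "move_arm", "kwargs": {"series": [[0,0,-3,0,0.2],[0,0,-8,0,0.5],[0,-4,-11,0,1],[0,-4,-11,0,1],[0,-4,-11,0,1]]}}

```text
time: 27.68
position: [484.8, -125.1, 168.2]
tool_rot: [0.707, 0.707, 0.0, 0.0]
contact_force: [0.6, -0.4, -0.5]
grip_width: 38.8
```

```bash
python3 - <<'E'
from go import *
print(bot.state()["time"],ang()[0]);m,im,d=shot("wrist","w21")
E
```

```text
27.675 [ 484.76338145 -125.08367746  168.22217337]
```

View pics/w21.png

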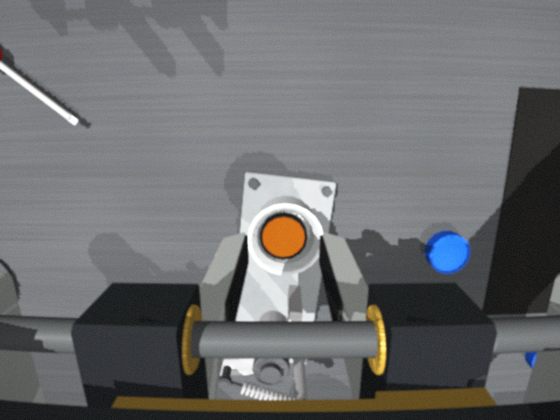

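```bash
cat > sw.py <<'E'
from go import *
B=np.array([524.8,-123.6]);a=np.radians(-6.6);Pv=B+115*np.array([np.cos(a),np.sin(a)])
def bar(th,r,off):
    f=a+np.pi+1.75-th
    u=np.array([np.cos(f),np.sin(f)]);t=np.array([np.sin(f),-np.cos(f)])
    return Pv+r*u+off*t, np.degrees(f)%180
E
python3 - <<'E'
from sw import *
print(Pv,bot.state()["q"].round(2),bar(0,115,0),bar(0,68,0))
p,f=bar(0,68,-26);print(p,f);go(p[0],p[1],160,f)
E
```

```text
[ 639.03786804 -136.81777231] [-0.09  0.25  0.33  1.97 -0.1   0.94  1.85] (array([ 646.39421523, -251.58224484]), np.float64(93.66761414789408)) (array([ 643.38770812, -204.67850389]), np.float64(93.66761414789408))
[ 669.33445843 -203.01532975] 93.66761414789408
cm [-7.79 18.46  0.77] yaw rad -0.064 now phi 90.0 tilt [-0. -0. -1.] pos [ 484.8 -125.   167.8] dist 20.1
```

>>> {"fn": "move_arm", "kwargs": {"series": [[-2,5,0,0,1],[-4,10,0,-0.06,1],[-6,15,0,-0.06,1],[-7.8,18.4,0,-0.06,1],[-7.8,18.4,0,-0.06,1]]}}

```text
time: 28.35
position: [669.5, -204.5, 165.6]
tool_rot: [0.686, 0.728, -0.001, -0.001]
contact_force: [-0.6, -0.4, -0.5]
grip_width: 0.3
```

>>> {"fn": "move_arm", "kwargs": {"series": [[0,0,0,0,1],[0,0,0,0,1]]}}

```text
time: 28.6
position: [668.0, -202.8, 168.2]
tool_rot: [0.686, 0.728, -0.0, -0.0]
contact_force: [0.5, -0.6, 0.4]
grip_width: 0.5
```

```bash
python3 - <<'E'
from sw import *
p,f=bar(0,68,-26);go(p[0],p[1],69,f)
m,im,d=shot("wrist","w22")
E
```

```text
cm [-0.03  0.14  9.92] yaw rad -0.004 now phi 93.4 tilt [-0.  0. -1.] pos [ 668.  -202.8  168.2] dist 9.9
```

View pics/w22.png

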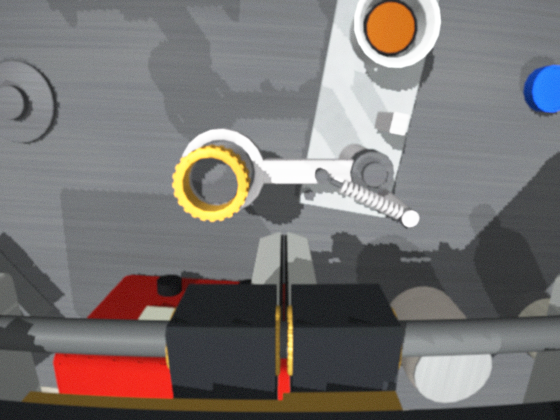

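```bash
python3 - <<'E'
from sw import *
m,im,d=load("top0");P=cloud(m,d)
for uv in((380,105),(400,100),(425,97),(400,70),(432,50),(320,90),(320,105),(264,80)): print(uv,P[uv[1],uv[0]].round(0))
# rows for push
p0,X=ang()
def row(th,r,off,z,phi0=93.4):
    p,f=bar(th,r,off);dd=X.T@(np.array([p[0],p[1],z])-p0)/10
    print(round(th,2),dd.round(2),round(-np.radians((f-93.4+90)%180-90),2),p.round(1))
for th in np.arange(0,1.25,0.1): row(th,68,-17,69)
E
```

```text
(380, 105) [ 777. -181.   36.]
(400, 100) [ 776. -219.   74.]
(425, 97) [ 775. -269.   97.]
(400, 70) [ 821. -205.  139.]
(432, 50) [ 848. -263.  176.]
(320, 90) [798. -38.  90.]
(320, 105) [773. -39.  61.]
(264, 80) [797.  81. 164.]
0.0 [-0.03 -0.77  9.94] -0.0 [ 660.4 -203.6]
0.1 [-0.17 -1.46  9.94] 0.1 [ 653.6 -205.4]
0.2 [-0.24 -2.16  9.94] 0.2 [ 646.7 -206.5]
0.3 [-0.24 -2.86  9.94] 0.3 [ 639.7 -206.9]
0.4 [-0.17 -3.56  9.94] 0.4 [ 632.7 -206.6]
0.5 [-0.03 -4.24  9.94] 0.5 [ 625.7 -205.6]
0.6 [ 0.18 -4.91  9.95] 0.6 [ 618.9 -204. ]
0.7 [ 0.45 -5.56  9.95] 0.7 [ 612.3 -201.6]
0.8 [ 0.79 -6.17  9.95] 0.8 [ 606.  -198.6]
0.9 [ 1.19 -6.75  9.95] 0.9 [ 600. -195.]
1.0 [ 1.64 -7.29  9.95] 1.0 [ 594.4 -190.8]
1.1 [ 2.14 -7.77  9.95] 1.1 [ 589.2 -186.1]
1.2 [ 2.69 -8.21  9.95] 1.2 [ 584.5 -180.9]
```

>>> {"fn": "move_arm", "kwargs": {"series": [[0,0.14,4,0,1],[0,0.14,8,0,1],[0,0.14,9.8,0,1],[0,0.14,9.8,0,1]]}}

```text
time: 29.15
position: [669.5, -203.1, 70.0]
tool_rot: [0.686, 0.728, -0.0, -0.0]
contact_force: [-0.1, 0.3, 0.7]
grip_width: 0.5
```

>>> {"fn": "move_arm", "kwargs": {"series": [[0,-0.9,0,0,1],[-0.15,-1.6,0,0.1,1],[-0.25,-2.3,0,0.2,1],[-0.25,-3.0,0,0.3,1],[-0.15,-3.7,0,0.4,1]]}}

```text
time: 29.78
position: [633.7, -207.8, 72.3]
tool_rot: [0.818, 0.575, 0.001, 0.002]
contact_force: [3.7, -2.9, -2.4]
grip_width: 0.5
```

```bash
python3 - <<'E'
from sw import *
s=bot.state();print(s["time"],s["contact_force"])
p0,X=ang();print(p0,np.degrees(np.arctan2(X[1,0],X[0,0])))
shot("top","t5")
pc,f0=bar(0.4,68,-17)
for th in np.arange(0.5,1.25,0.1):
    p,f=bar(th,68,-17);dd=X.T@np.r_[p-pc,0]/10;print(round(th,2),dd.round(2),round(th-0.4,2))
E
```

```text
29.775 [ 3.72072059 -2.87233396 -2.44995848]
[ 633.65881152 -207.83546301   72.26608189] 70.26769213651255
0.5 [-0.14 -0.69 -0.  ] 0.1
0.6 [-0.21 -1.38 -0.01] 0.2
0.7 [-0.22 -2.08 -0.01] 0.3
0.8 [-0.15 -2.78 -0.01] 0.4
0.9 [-0.01 -3.47 -0.01] 0.5
1.0 [ 0.19 -4.14 -0.02] 0.6
1.1 [ 0.46 -4.78 -0.02] 0.7
1.2 [ 0.8  -5.4  -0.02] 0.8
```

View pics/t5.png

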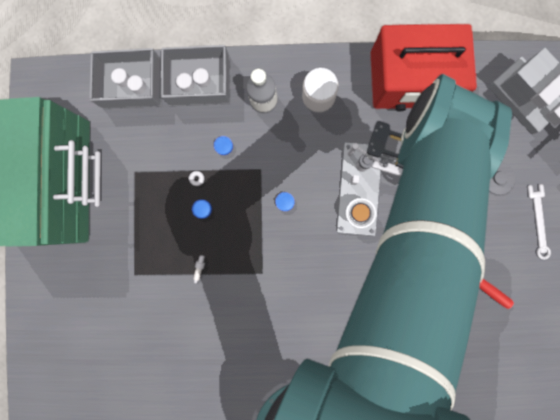

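>>> {"fn": "move_arm", "kwargs": {"series": [[-0.15,-0.7,0.1,0.1,1],[-0.2,-1.4,0.2,0.2,1],[-0.2,-2.1,0.2,0.3,1],[-0.15,-2.8,0.2,0.4,1],[0,-3.5,0.2,0.5,1]]}}

```text
time: 30.45
position: [600.2, -195.5, 69.8]
tool_rot: [0.934, 0.356, 0.001, 0.0]
contact_force: [0.4, -0.6, 0.1]
grip_width: 0.7
```

```bash
python3 - <<'E'
from sw import *
s=bot.state();print(s["time"],s["contact_force"])
p0,X=ang();print(p0,np.degrees(np.arctan2(X[1,0],X[0,0])))
pc,f0=bar(0.9,68,-17)
for th in np.arange(1.0,1.35,0.1):
    p,f=bar(th,68,-17);dd=X.T@np.r_[p-pc,0]/10;print(round(th,2),p,dd.round(2),round(th-0.9,2))
E
```

```text
30.45 [ 0.3675369  -0.64162924  0.06022554]
[ 600.17526658 -195.53467962   69.83487208] 41.716133388679644
1.0 [ 594.36665352 -190.83149828] [-0.14 -0.69 -0.  ] 0.1
1.1 [ 589.19744872 -186.10197466] [-0.21 -1.38 -0.  ] 0.2
1.2 [ 584.52623291 -180.88001958] [-0.21 -2.08 -0.  ] 0.3
1.3 [ 580.39967934 -175.21780909] [-0.14 -2.78 -0.  ] 0.4
```

>>> {"fn": "move_arm", "kwargs": {"series": [[-0.15,-0.7,0,0.1,1],[-0.2,-1.4,0,0.2,1],[-0.2,-2.1,0,0.3,1],[-0.2,-2.1,0,0.3,1]]}}

```text
time: 30.95
position: [584.7, -180.6, 69.4]
tool_rot: [0.977, 0.214, 0.001, 0.0]
contact_force: [0.3, -0.3, 0.0]
grip_width: 0.2
```

```bash
python3 - <<'E'
from sw import *
s=bot.state();print(s["time"],s["contact_force"]);print(ang()[0])
shot("wrist","w23")
E
```

```text
30.95 [ 0.25631472 -0.2508153   0.01355557]
[ 584.70195838 -180.6242865    69.36942122]
```

View pics/w23.png

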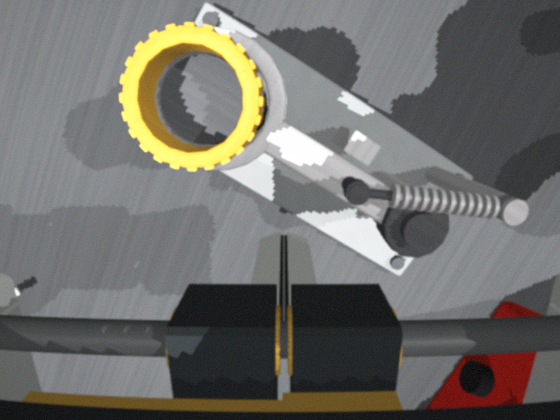

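>>> {"fn": "move_arm", "kwargs": {"series": [[0,1,-5,0,1],[0,1,-10,0,0.8],[0,4,-10,-0.18,0.5],[0,8,-10,-0.36,0.3],[0,8,-10,-0.54,0.3]]}}

```text
time: 31.62
position: [617.8, -257.3, 168.8]
tool_rot: [0.883, 0.469, -0.0, 0.001]
contact_force: [0.3, -0.2, 0.7]
grip_width: 37.1
```

>>> {"fn": "move_arm", "kwargs": {"series": [[0,0,0,-0.18,0.3],[0,0,0,-0.36,0.3],[0,0,0,-0.54,0.3],[0,0,0,-0.72,0.3],[0,0,0,-0.9,0.3]]}}

```text
time: 32.25
position: [617.9, -254.3, 169.0]
tool_rot: [0.59, 0.807, 0.0, 0.0]
contact_force: [-0.1, 0.8, -1.0]
grip_width: 65.5
```

```bash
python3 - <<'E'
from sw import *
s=bot.state();print(s["time"],s["q"].round(2))
m,im,d=shot("top","t6")
cv2.imwrite("pics/t6z.png",cv2.resize(im[120:250,310:450],None,fx=4,fy=4))
go(524.8,-123.6,160)
E
```

```text
32.25 [ 0.13  0.54  0.31  1.54 -0.18  1.09  2.36]
cm [15.34 -4.77  0.89] yaw rad 0 now phi 108.2 tilt [ 0.001 -0.001 -1.   ] pos [ 617.9 -254.5  169.1] dist 16.1
```

View pics/t6z.png

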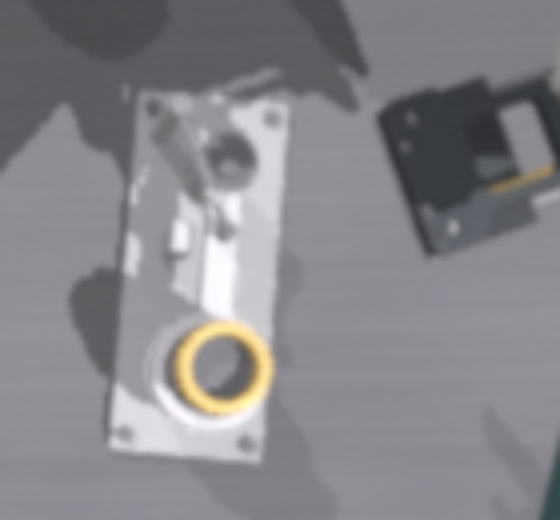

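```bash
python3 - <<'E'
from meas import *
m,im,d=load("top0");blobs(m,im,(12,70,100),(38,255,255),126,"c0",(390,130,450,180),50)
m,im,d=load("t6");blobs(m,im,(12,70,100),(38,255,255),126,"c1",(330,180,400,240),50)
P=cloud(m,d);S=P[195:230,345:385].reshape(-1,3);k=(S[:,2]>112)&(S[:,2]<135);print(k.sum(),np.median(S[k,2]),cv2.minEnclosingCircle(S[k][:,:2].astype(np.float32)))
E
```

```text
c0 px [423.5 152.5] area 306 xy 646.8 -248.3 D 53.4
c1 px [365.1 211.6] area 248 xy 525.0 -121.9 D 50.9
235 124.78944434939052 ((525.5743408203125, -123.10343170166016), 24.791933059692383)
```

>>> {"fn": "move_arm", "kwargs": {"series": [[5,-1.5,0,-0.1,0.3],[10,-3,0,-0.1,0.3],[14,-4.4,0,-0.1,0.3],[15.4,-4.8,0,-0.1,0.3],[15.4,-4.8,0,-0.1,0.3]]}}

```text
time: 32.92
position: [527.0, -120.7, 169.0]
tool_rot: [0.553, 0.833, 0.0, 0.001]
contact_force: [-0.1, -0.8, -0.5]
grip_width: 66.1
```

>>> {"fn": "move_arm", "kwargs": {"series": [[0,0,0,0,0.3],[0,0,0,0,0.3]]}}

```text
time: 33.17
position: [526.9, -121.8, 168.2]
tool_rot: [0.553, 0.833, -0.0, 0.0]
contact_force: [0.0, -0.3, -0.3]
grip_width: 65.8
```

```bash
python3 - <<'E'
from meas import *
from go import *
s=bot.state();print(s["time"],s["q"].round(2),s["position"])
m,im,d=shot("wrist","w24")
blobs(m,im,(12,90,80),(40,255,255),126,"c",(150,100,400,300),1500)
go(523.8,-124,109)
E
```

```text
33.175 [-0.06  0.32  0.28  1.87 -0.1   0.97  2.23] [ 526.92379618 -121.76382494  168.16858455]
c px [283.8 215.6] area 2741 xy 523.0 -123.7 D 52.3
cm [-0.1  -0.37  5.91] yaw rad 0 now phi 112.8 tilt [-0. -0. -1.] pos [ 526.8 -121.6  168.1] dist 5.9
```

View pics/w24.png

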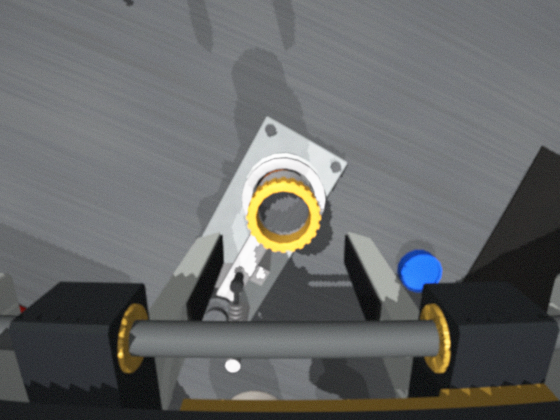

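>>> {"fn": "move_arm", "kwargs": {"series": [[-0.08,-0.32,1,-0.17,0.3],[-0.08,-0.32,3,-0.33,0.3],[-0.08,-0.32,5,-0.33,0.3],[-0.08,-0.32,5.9,-0.33,0.3],[-0.08,-0.32,5.9,-0.33,0.3]], "grip_force": 30}}

```text
time: 33.85
position: [523.8, -122.9, 109.0]
tool_rot: [0.409, 0.913, -0.0, -0.0]
contact_force: [0.1, -0.5, -0.4]
grip_width: 65.8
```

>>> {"fn": "move_arm", "kwargs": {"series": [[0,0,0,0,0.5],[0,0,0,0,1],[0,0,0,0,1],[0,0,0,0,1],[0,0,0,0,1]], "grip_force": 30}}

```text
time: 34.48
position: [524.3, -122.8, 109.7]
tool_rot: [0.408, 0.913, 0.0, 0.0]
contact_force: [0.7, -0.4, 6.7]
grip_width: 46.8
```

```bash
python3 - <<'E'
from go import *
s=bot.state();print(s["time"],s["q"].round(2),s["position"],s["contact_force"],s["wrist_torque"],s["grip_width"])
m,im,d=shot("wrist","w25");go(524,-124,109)
E
```

```text
34.475 [-0.    0.38  0.21  1.92 -0.11  0.84  2.57] [ 524.31368898 -122.78418628  109.73820379] [ 0.69206129 -0.39724952  6.7275699 ] [-0.06613033 -0.03345799  0.03660722] 46.80152977319342
cm [-0.07 -0.11  0.07] yaw rad 0 now phi 131.8 tilt [ 0.001 -0.    -1.   ] pos [ 524.4 -122.8  109.7] dist 0.1
```

View pics/w25.png

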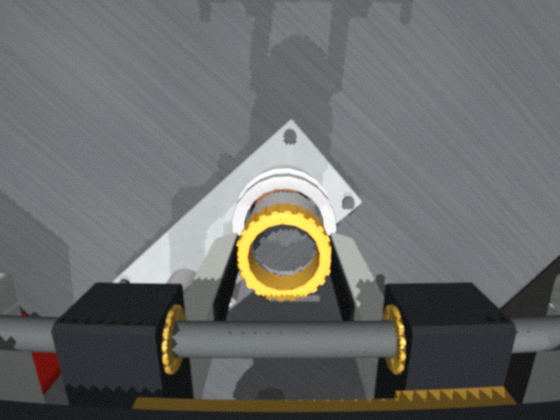

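>>> {"fn": "move_arm", "kwargs": {"series": [[0,0,0.06,0.18,1],[0,0,0.11,0.36,1],[0,0,0.17,0.54,1],[0,0,0.23,0.72,1],[0,0,0.29,0.9,1]]}}

```text
time: 35.15
position: [524.5, -123.5, 106.9]
tool_rot: [0.767, 0.642, 0.0, 0.001]
contact_force: [0.7, -4.9, 4.0]
grip_width: 47.0
```

```bash
python3 - <<'E'
from go import *
s=bot.state();print(s["time"],s["q"].round(2),s["position"],s["contact_force"],s["wrist_torque"],s["grip_width"])
m,im,d=shot("wrist","w26");go(524,-124,109)
E
```

```text
35.15 [-0.16  0.41  0.41  1.93 -0.21  0.84  1.75] [ 524.496823   -123.54628038  106.88617414] [ 0.74555451 -4.87887786  4.02468192] [-1.2886866  -0.31893416  0.08807746] 47.03533354987515
cm [-0.06 -0.04 -0.22] yaw rad 0 now phi 79.3 tilt [ 0.001 -0.001 -1.   ] pos [ 524.5 -123.5  106.8] dist 0.2
```

View pics/w26.png

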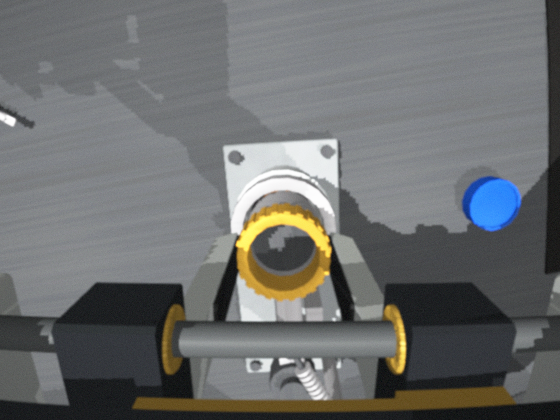

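>>> {"fn": "move_arm", "kwargs": {"series": [[0,0,0.06,0.18,1],[0,0,0.11,0.36,1],[0,0,0.17,0.54,1],[0,0,0.23,0.72,1],[0,0,0.29,0.9,1]]}}

```text
time: 35.83
position: [524.0, -124.1, 103.9]
tool_rot: [0.97, 0.244, 0.0, 0.001]
contact_force: [-2.1, -7.1, 7.4]
grip_width: 46.8
```

>>> {"fn": "move_arm", "kwargs": {"series": [[0,0,0.06,0.18,1],[0,0,0.11,0.36,1],[0,0,0.17,0.54,1],[0,0,0.23,0.72,1],[0,0,0.29,0.9,1]]}}

```text
time: 36.45
position: [523.4, -124.1, 101.0]
tool_rot: [0.979, -0.202, -0.0, 0.001]
contact_force: [-6.6, -6.9, 9.4]
grip_width: 46.8
```

```bash
python3 - <<'E'
from go import *
s=bot.state();print(s["time"],s["q"].round(2),s["position"],s["contact_force"],s["wrist_torque"],s["grip_width"])
m,im,d=shot("wrist","w27");go(524,-124,109)
E
```

```text
36.45 [-0.47  0.52  0.83  1.94 -0.49  0.89  0.2 ] [ 523.44957582 -124.10625855  101.01598137] [-6.60212386 -6.92671241  9.36713675] [-1.74488248  1.77284507  0.00496462] 46.771764877918024
cm [ 0.05 -0.03 -0.81] yaw rad 0 now phi -23.9 tilt [-0.001 -0.001 -1.   ] pos [ 523.4 -124.1  100.9] dist 0.8
```

View pics/w27.png

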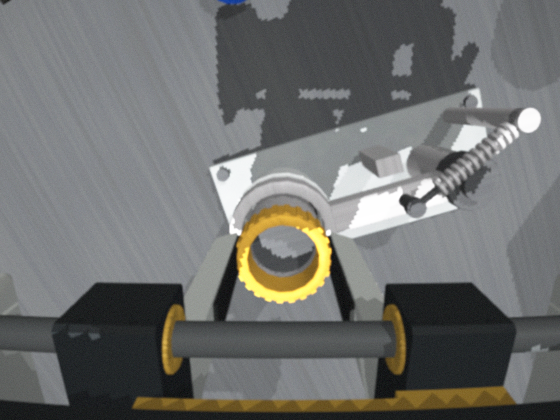

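>>> {"fn": "move_arm", "kwargs": {"series": [[0,0,0.06,0.18,1],[0,0,0.11,0.36,1],[0,0,0.17,0.54,1],[0,0,0.22,0.7,1],[0,0,0.22,0.7,1]]}}

```text
time: 37.12
position: [523.0, -123.8, 98.6]
tool_rot: [0.852, -0.524, -0.0, 0.001]
contact_force: [-9.2, -4.6, 15.1]
grip_width: 46.9
```

```bash
python3 - <<'E'
from go import *
s=bot.state();print(s["time"],s["q"].round(2),s["position"],s["contact_force"],s["wrist_torque"],s["grip_width"])
go(524,-124,109)
E
```

```text
37.125 [-0.58  0.6   0.99  1.95 -0.63  0.94 -0.37] [ 523.0408395  -123.79717824   98.62117502] [-9.19657696 -4.57948756 15.08688231] [-1.20898168  2.27310877 -0.20606544] 46.85676526186905
cm [ 0.06 -0.07 -1.04] yaw rad 0 now phi -63.2 tilt [-0.001 -0.001 -1.   ] pos [ 523.  -123.8   98.6] dist 1.0
```

>>> {"fn": "move_arm", "kwargs": {"series": [[0,0,0,0,0.5],[0,0,0,0,0.3],[0,0,0,-0.18,0.3],[0,0,0,-0.36,0.3],[0,0,0,-0.54,0.3]]}}

```text
time: 37.75
position: [523.9, -122.3, 98.3]
tool_rot: [0.962, -0.273, -0.0, -0.0]
contact_force: [-0.5, 0.2, -0.4]
grip_width: 66.2
```

>>> {"fn": "move_arm", "kwargs": {"series": [[0,0,0,-0.18,0.3],[0,0,0,-0.36,0.3],[0,0,0,-0.54,0.3],[0,0,0,-0.72,0.3],[0,0,0,-0.9,0.3]]}}

```text
time: 38.38
position: [523.9, -122.4, 98.3]
tool_rot: [0.985, 0.172, -0.0, -0.0]
contact_force: [0.2, -0.7, -0.3]
grip_width: 66.0
```

>>> {"fn": "move_arm", "kwargs": {"series": [[0,0,0,-0.18,0.3],[0,0,0,-0.36,0.3],[0,0,0,-0.54,0.3],[0,0,0,-0.72,0.3],[0,0,0,-0.9,0.3]]}}

```text
time: 39.0
position: [523.9, -122.4, 98.3]
tool_rot: [0.812, 0.584, -0.0, -0.0]
contact_force: [-0.3, -0.4, -0.6]
grip_width: 66.0
```

>>> {"fn": "move_arm", "kwargs": {"series": [[0,0,0,-0.18,0.3],[0,0,0,-0.36,0.3],[0,0,0,-0.54,0.3],[0,0,0,-0.56,0.3],[0,0,0,-0.56,0.3]]}}

```text
time: 39.62
position: [523.9, -122.6, 98.4]
tool_rot: [0.623, 0.782, -0.0, -0.0]
contact_force: [-0.6, 0.2, -0.4]
grip_width: 65.8
```

```bash
python3 - <<'E'
from go import *
s=bot.state();print(s["time"],s["q"].round(2),s["position"],s["contact_force"],s["wrist_torque"],s["grip_width"])
go(524.3,-123.4,98.4)
m,im,d=shot("wrist","w28")
E
```

```text
39.625 [-0.07  0.41  0.3   1.93 -0.16  0.82  2.11] [ 523.89494649 -122.63387409   98.36793978] [-0.59552874  0.22310165 -0.35375308] [-0.02227271 -0.03453744  0.05246808] 65.84589958765625
cm [-0.08  0.02 -0.  ] yaw rad 0 now phi 102.9 tilt [-0.  0. -1.] pos [ 523.9 -122.6   98.4] dist 0.1
```

View pics/w28.png

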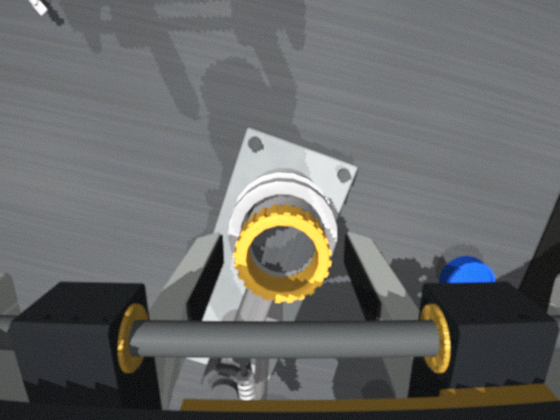

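>>> {"fn": "move_arm", "kwargs": {"series": [[-0.07,-0.05,0,0,0.3],[-0.07,-0.05,0,0,0.5],[-0.07,-0.05,0,0,1],[-0.07,-0.05,0,0,1],[-0.07,-0.05,0,0,1]]}}

```text
time: 40.3
position: [523.6, -123.5, 98.4]
tool_rot: [0.622, 0.783, -0.0, 0.0]
contact_force: [-0.5, -0.6, 0.0]
grip_width: 47.8
```

>>> {"fn": "move_arm", "kwargs": {"series": [[0,0,0,0,1],[0,0,0.06,0.18,1],[0,0,0.11,0.36,1],[0,0,0.17,0.54,1],[0,0,0.23,0.72,1]]}}

```text
time: 40.92
position: [523.7, -123.6, 96.1]
tool_rot: [0.859, 0.512, 0.0, 0.0]
contact_force: [-0.6, -0.8, -0.6]
grip_width: 47.9
```

```bash
python3 - <<'E'
from go import *
s=bot.state();print(s["time"],s["q"].round(2),s["position"],s["contact_force"],s["wrist_torque"],s["grip_width"])
go(524.3,-123.4,98.4)
E
```

```text
40.925 [-0.2   0.43  0.46  1.94 -0.25  0.83  1.47] [ 523.67104688 -123.56304439   96.1464033 ] [-0.57228137 -0.8337043  -0.59922564] [-0.29136035  0.03961214  0.06357241] 47.87532785470104
cm [ 0.04  0.05 -0.23] yaw rad 0 now phi 61.5 tilt [ 0. -0. -1.] pos [ 523.7 -123.6   96.1] dist 0.2
```

```bash
cat > col.py <<'E'
from meas import *
from go import *
def col(tag):
    s=bot.state();m,im,d=shot("wrist",tag);P=cloud(m,d)
    hsv=cv2.cvtColor(im,cv2.COLOR_BGR2HSV);k=cv2.inRange(hsv,(12,90,80),(40,255,255))>0
    k[:190]=0;k[310:]=0;k[:,:225]=0;k[:,345:]=0
    z=P[...,2][k];print("t",s["time"],"collar z p95,p85",np.percentile(z,[95,90,85]).round(1),"tcp z",s["position"][2].round(1),"w",s["grip_width"].round(1))
E
python3 - <<'E'
from col import *
def f(tag):
    m,im,d=load(tag);P=cloud(m,d);hsv=cv2.cvtColor(im,cv2.COLOR_BGR2HSV);k=cv2.inRange(hsv,(12,90,80),(40,255,255))>0
    k[:190]=0;k[310:]=0;k[:,:225]=0;k[:,345:]=0
    print(tag,np.percentile(P[...,2][k],[95,90,85]).round(1))
for t in("w25","w26","w27","w28"): f(t)
col("w29")
E
```

```text
w25 [126.  125.7 125.5]
w26 [123.1 122.8 122.6]
w27 [117.3 117.  116.8]
w28 [115.2 114.9 114.7]Traceback (most recent call last):
  File "<stdin>", line 7, in <module>
  File "col.py", line 7, in col
    z=P[...,2][k];print("t",s["time"],"collar z p95,p85",np.percentile(z,[95,90,85]).round(1),"tcp z",s["position"][2].round(1),"w",s["grip_width"].round(1))
                                                                                                                                    ^^^^^^^^^^^^^^^^^^^^^
AttributeError: 'float' object has no attribute 'round'
```

View pics/w29.png

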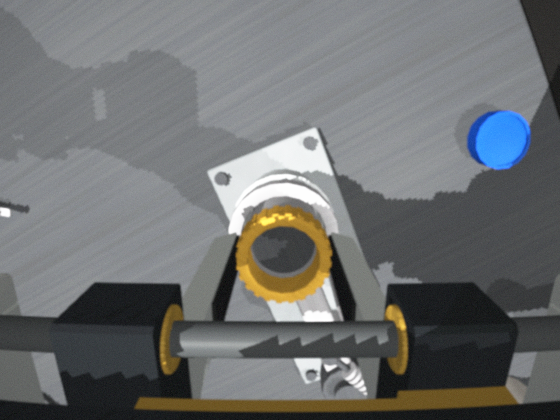

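```bash
python3 - <<'E'
from col import *
m,im,d=load("w29");P=cloud(m,d);hsv=cv2.cvtColor(im,cv2.COLOR_BGR2HSV);k=cv2.inRange(hsv,(12,90,80),(40,255,255))>0
k[:190]=0;k[310:]=0;k[:,:225]=0;k[:,345:]=0
print(np.percentile(P[...,2][k],[95,90,85]).round(1),bot.state()["grip_width"],bot.state()["time"])
E
```

```text
[112.8 112.6 112.4] 48.18091992272041 40.975
```

>>> {"fn": "move_arm", "kwargs": {"series": [[0,0,0.06,0.18,1],[0,0,0.11,0.36,1],[0,0,0.17,0.54,1],[0,0,0.23,0.72,1],[0,0,0.29,0.9,1]], "grip_force": 35}}

```text
time: 41.6
position: [523.6, -123.7, 93.3]
tool_rot: [0.996, 0.089, -0.0, 0.0]
contact_force: [-0.7, -1.1, 1.9]
grip_width: 47.8
```

```bash
sed -i 's/s\["grip_width"\].round(1)/s["grip_width"],s["contact_force"].round(1),s["wrist_torque"].round(3),s["q"].round(2)/' col.py; python3 - <<'E'
from col import *
col("w30");go(523.7,-123.5,98)
E
```

```text
t 41.6 collar z p95,p85 [110.  109.7 109.5] tcp z 93.3 w 47.75370842384894 [-0.7 -1.1  1.9] [-0.456  0.321  0.093] [-0.36  0.48  0.67  1.95 -0.39  0.85  0.7 ]
cm [ 0.01 -0.01 -0.48] yaw rad 0 now phi 9.6 tilt [-0. -0. -1.] pos [ 523.6 -123.6   93.2] dist 0.5
```

>>> {"fn": "move_arm", "kwargs": {"series": [[0,0,0.06,0.18,1],[0,0,0.11,0.36,1],[0,0,0.17,0.54,1],[0,0,0.23,0.72,1],[0,0,0.29,0.9,1]]}}

```text
time: 42.28
position: [523.5, -123.7, 90.4]
tool_rot: [0.936, -0.352, -0.0, 0.0]
contact_force: [-2.9, -1.2, 4.4]
grip_width: 47.8
```

>>> {"fn": "move_arm", "kwargs": {"series": [[0,0,0.06,0.18,1],[0,0,0.08,0.25,1],[0,0,0.08,0.25,1],[0,0,0.08,0.25,1]]}}

```text
time: 42.78
position: [523.5, -123.6, 89.6]
tool_rot: [0.886, -0.464, -0.0, 0.0]
contact_force: [-1.7, -0.5, 5.6]
grip_width: 48.0
```

```bash
python3 - <<'E'
from col import *
col("w31");go(523.7,-123.5,98)
E
```

```text
t 42.775 collar z p95,p85 [106.4 106.1 105.9] tcp z 89.6 w 47.9757416451137 [-1.7 -0.5  5.6] [-0.289  0.642 -0.104] [-0.54  0.59  0.94  1.95 -0.61  0.91 -0.25]
cm [-0.   -0.02 -0.84] yaw rad 0 now phi -55.3 tilt [-0. -0. -1.] pos [ 523.5 -123.7   89.6] dist 0.8
```

>>> {"fn": "move_arm", "kwargs": {"series": [[0,0,0,0,0.5],[0,0,0,0,0.3],[0,0,-3,0,0.3],[0,0,-8,0,0.2],[0,0,-11,0,0.2]]}}

```text
time: 43.45
position: [523.9, -123.7, 201.3]
tool_rot: [0.885, -0.465, 0.0, -0.0]
contact_force: [-0.7, 0.8, -0.0]
grip_width: 75.1
```

>>> {"fn": "move_arm", "kwargs": {"series": [[0,6,-2,0,0.2],[0,12,-2,0,0.2],[0,18,-2,0.1,0.2],[0,18,-2,0.1,0.2],[0,18,-2,0.1,0.2]]}}

```text
time: 44.08
position: [375.6, -224.8, 219.7]
tool_rot: [0.861, -0.508, 0.0, -0.0]
contact_force: [0.0, 0.1, 0.8]
grip_width: 75.4
```

```bash
python3 - <<'E'
from col import *
s=bot.state();print(s["time"],s["position"],s["contact_force"])
m,im,d=shot("top","t7");cv2.imwrite("pics/t7z.png",cv2.resize(im[120:290,120:420],None,fx=2.6,fy=2.6))
P=cloud(m,d);S=P[190:235,340:390].reshape(-1,3);k=(S[:,2]>98)&(S[:,2]<135);print("collar",k.sum(),np.percentile(S[k,2],[50,90]),cv2.minEnclosingCircle(S[k][:,:2].astype(np.float32)))
m,im,d=shot("side","s7");cv2.imwrite("pics/s7z.png",cv2.resize(im[110:225,225:375],None,fx=5,fy=5))
E
```

```text
44.075 [ 375.64268534 -224.81439126  219.69147351] [0.01262059 0.07135716 0.79709653]
collar 204 [105.44530679 107.75080737] ((525.456298828125, -123.0494384765625), 24.678544998168945)
```

View pics/t7z.png

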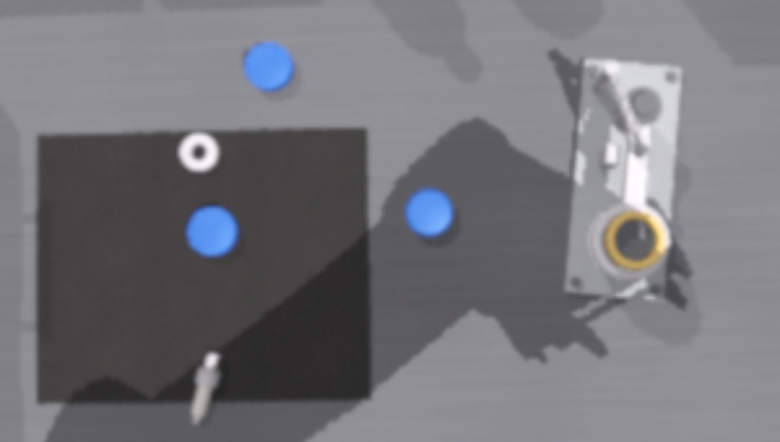

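View pics/s7z.png

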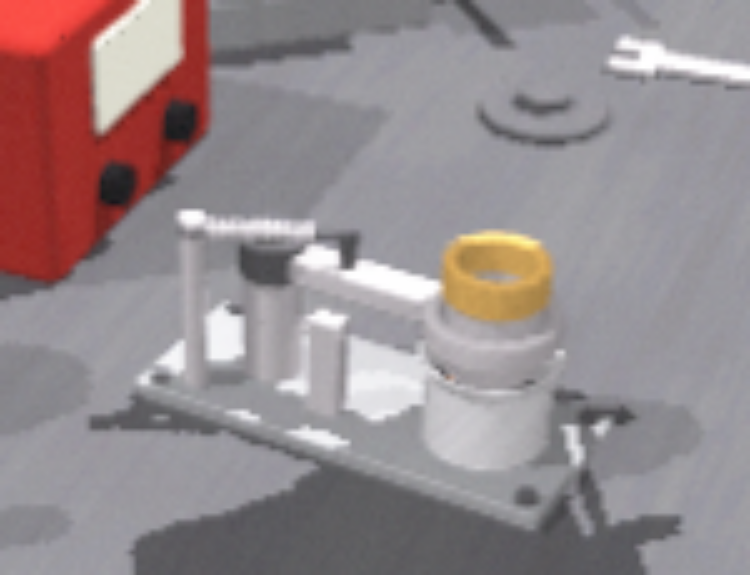

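```bash
python3 -c "
from plant import bot
print(bot.job_done(),bot.state()['time'])"
```

```text
the job is handed in; nothing more can be done
the job is handed in; nothing more can be done
```

I handed the job in about 44 s into the run (limit 192 s), after assembling the optic in the order asked. I got no verdict back.

**Stack:** The lens went in first, then the two spacers on the mat, then the filter. The lens landed tilted about 38°, so I pressed it flat with the closed fingertips. I touched it at 26 mm, as expected, and the camera then showed it level. The spacers measured flat, about 1 mm below the expected height. The filter measured flat (0.1°) at 44 mm, where 45 mm was expected.

**Swing arm:** I pushed the bar past the over-centre point and it snapped shut. Afterwards the pictures showed it shut, with the brass ring centred over the barrel.

**Ring:** I screwed it down 6.16 rad clockwise in two grips. The collar sank 19.6 mm, which pushes the nose back about 3.6 mm, inside the 1.5–7.5 mm range. This figure comes from the collar's sink and the stack height, because I could not see the nose itself.

**Last checks:** The final overhead picture put the collar top at about 105–108 mm, where 106.4 mm was expected. The spark plug and bearing looked undisturbed and no spacer was left on the mat. The camera estimates of the ring and barrel positions differed from each other and from the arm's own readings by 1–2 mm, within the stated calibration. I noticed no part being knocked and no clear slip of the grip.

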